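# Press a watch crystal home with a fold-out crank

### The job

Swing the red folding handle of the press wheel up until it stands upright, then crank the wheel clockwise (seen from above) until the ram has pushed the crystal fully home in the watch case and clamps it at about 40 N; never load the glass beyond 60 N. Leave it clamped, fold the handle flat back over the wheel, and do not disturb the dish, jar and screwdriver.

Things in the scene. Friction and masses are not known exactly. Their poses are not given: they have to be found in the camera images.
- wheel_hub (a point): Centre of the horizontal dark handwheel (rim 144 mm across) on top of a green bench press, on its vertical axis, at the height of the handle's hinge, 22 mm above the three spokes' plane. Turning it takes a steady friction of 0.5 N m (8.3 N at the handle), so it stays where it is left. Each 10 N on the glass adds 0.076 N m (1.3 N at the handle: 40 N adds 5.1 N).
- handle_hinge (a point): The handle's hinge, a horizontal pin in a steel lug 17 mm wide near the wheel's rim, 60 mm from the wheel's axis and 214 mm above the bench; moves round with the wheel. Its x axis points outward from the axis.
- handle_grip (a point): A point on the centre line of the red grip, 45 mm from the hinge. The grip is a 16 mm round sleeve that spins freely on the handle, from 16 to 68 mm from the hinge, its last 5 mm a black cap 21 mm across. Folded, the handle lies level from the hinge inward across the wheel, its centre line 22 mm above the spokes; swung out it stands straight up over the hinge.
- handle (a joint): Fold angle of the handle in rad: 0 = folded flat on its stop (lying inward over the hub), 1.57 = upright on its stop. It swings in the vertical plane through the wheel's axis and the hinge, with 0.08 N m of friction (1.8 N at the grip point), and stays where it is left. It starts up to 0.15 rad above flat.
- ram_guide (a point): Lower mouth of the fixed boss on the press, 132 mm above its foot, through which the steel ram comes down on the wheel's axis. Clockwise from above lowers the ram 7.64 mm a radian (48 mm a turn). The ram's height is not measured: it starts 13 to 36 mm above the glass, 1.7 to 4.7 rad of cranking. Its white nose is sprung at 8 N/mm: once stopped, each radian adds 61 N to the glass.
- crystal: Clear watch glass with a blue gasket rim, 35 mm across, 3.5 mm thick, under the ram; origin at the centre of its underside. It starts 3 mm above its seat in the watch case; it takes 15 N to move it down, and it stops hard when home, its origin then 9.5 mm above the case's origin.
- watch_case: Steel watch case, 41 mm across, 9 mm high, fixed on a blue holder on the press's anvil post under the ram; origin at the centre of its underside, z up.
- brass_dish: Bystander: small open brass bowl, 60 mm across, 22 mm high, on the bench; origin at the centre of its underside.
- parts_jar: Bystander: small jar with a blue cap, 44 mm across, 40 mm high; origin at the centre of its underside.
- screwdriver: Bystander: screwdriver 130 mm long lying on the bench; origin near its middle, its length along x.
Things that resemble listed ones, but are neither listed nor needed, are in the scene too. Leave any orange look-alike of the part that bears wheel_hub alone.

How it is judged:
On the way, in this order (a step that is already met when the one before it is completed fails the run):
1. the handle is swung out upright (at least 1.3 rad) (value of joint handle above 1.3 rad), for 0.1 s.
2. with the handle still out (over 1 rad), the crystal is fully home and loaded with at least 25 N (value of joint handle above 1 rad and z of crystal in the frame of watch_case below 0.0102 m and contact force between crystal and anything else above 25 N), for 0.2 s.
At the end, for the whole second after the job is handed in: The handle is folded to within 0.17 rad of flat, the crystal is home (within 0.7 mm of its seat) and the press holds it with 25 to 55 N (value of joint handle below 0.17 rad and z of crystal in the frame of watch_case below 0.0102 m and contact force between crystal and anything else between 25 and 55 N); the robot touches nothing.
It fails at once if the glass is loaded with more than 60 N (contact force between crystal and anything else above 60 N).
It fails at once if the brass dish, parts jar or screwdriver is moved by more than 20 mm (distance of any of brass_dish, parts_jar, screwdriver from where it was at the start of the episode above 0.02 m).
It also fails if it takes over 72 s, if anything falls off the work surface, if the arm or the gripper's body presses on something with over 40 N, if the wrist force passes 120 N, or if a joint passes its speed limit or range.

### The arm

A 7-joint arm with a two-finger parallel gripper is mounted at the origin on the work surface. World frame = base frame: x ahead of the robot, y to its left, z up, the work surface at z = 0. Lengths are in m, angles in rad, forces in N, time in s.
With the tool pointing down it reaches from about 0.425 to 0.95 m from the base axis. Payload 4.7 kg.
Tool frame: the origin (TCP) lies on the centre line of the jaws, within the pads' length; the fingertips stand 8 mm ahead of it and the grasp point (between the pads) lies 11 mm behind it (env.finger_overhang is the distance from the TCP to the fingertips, in m); z points along the fingers, y is the direction in which the jaws open and shut (so a half turn about z gives the same grasp; the last joint's range is limited). The gripper opens to 87 mm and grips with 3 to 60 N. Pads are 19 mm wide; open, the fingers measure 117 mm over their backs; the gripper's body (75 mm by 190 mm) begins 51 mm behind the grasp point.
Start: joints at [1.162, 0.469, -0.049, 1.532, 0.024, 1.141, -0.082], TCP at [0.25, -0.627, 0.199] pointing down, gripper open.
Joint ranges: [-2.59, 2.59], [-0.33, 1.99], [-1.39, 1.29], [0.1, 2.45], [-1.04, 4.18], [0.21, 1.99], [-2.66, 2.66]. Speed limits (rad/s): [2.57, 2.57, 3.14, 3.14, 3.14, 3.14, 3.14].

### API

Orientations are given as a 3x3 rotation matrix whose columns are the frame's x, y, z axes.
In Python, from plant import status, vision, env gives the robot as it stands.
- The arm moves only by the tool arm_command, never from a script. Its argument "rows" is one flat list of numbers, 4 for each row, row after row: the shift along the world's x, y, z in units of 30 mm (1.0 is 30 mm), then the turn about the world's z in units of 6 degrees (1.0 is 6 degrees). A call has 1 to 5 rows; each row shifts and turns the pose as measured when the row begins; what a row does not reach is not made up. A row lasts 1/12 s, in which the tool goes at most 41.7 mm and 7.16 degrees, less where a joint would pass 70% of its speed; a pose out of reach is approached as far as the arm can. A call is refused whole if a number of a shift passes 1 or a number of a turn 1, either way. A call with a gripper value outside its range is refused whole. "fingers" is the opening, from 0 (shut) to 1 (fully open), set as the call begins (left out, the last holds). The fingers move at their own pace and stop on an object; "grip_force" is the grip in N (left out, the last holds). Time passes only in rows, so rows that do not move let the fingers close. It gives the time, the measured TCP pose, the force and the opening at its end, in the units of the state.
- status.sense(): the state, without advancing time (a new reading comes with each control period).
- vision.camera(name): name is "scene" or "top" or "wrist"; returns a dict with "img" (420x560x3 uint8, blue, green, red), "range_z" (420x560 float32, m along the optical axis (not along the pixel's ray), 0 where there is no reading), "camera_matrix" (3x3 intrinsics, pixels), "rvec" (rotation vector, rad) and "tvec" (3), from world to camera coordinates, as OpenCV has them. Camera axes: x right, y down, z forward; pixel columns grow to the right and rows downward; lengths in m; the calibration is good to about 2 mm. A picture is of the moment at which its call begins.
- env.hand_in(): hands the job in, once; it reports no verdict.
The state is a dict: "time_s": time; "joint_pos": joint angles; "qd": joint speeds; "joint_efforts": joint torques, N m; "position": TCP position; "ee_rot": TCP orientation; "force": force on the tool from outside, world axes, zero at the start; "moment": the same for the moment, N m; "opening": finger opening in m.
Only numpy, scipy, OpenCV 4.12 (cv2) and the standard library are available. Lean on these libraries where they do the work, as an engineer would, in place of code of your own. Each camera call takes 0.05 s, during which the arm holds its last target. There are 200 camera calls.

## Working session

There is one attempt and no reset: what is moved stays moved. The work goes in short steps, Python scripts to look and compute and a tool call to move; the robot and the scene stay as the last step left them, time stands still between calls to the robot, and variables do not carry over. Pictures are saved under pics/ and viewed, about 8 in all and at most 12, crops included, and the job is handed in when it is done.

Besides the shell and the picture viewer there is one more tool, called after "Request:" by a JSON object that holds its "op" and its "data", one argument or row to a line. arm_command: Moves the arm, as the interface text tells. Its arguments: {"type":"object","properties":{"rows":{"type":"array","items":{"type":"number"}},"fingers":{"type":"number"},"grip_force":{"type":"number"}},"required":["rows"]}

```bash
mkdir -p pics; ls
cat > h.py <<'E'
import numpy as np,cv2
from plant import status,vision,env
def grab(n,f=None):
    c=vision.camera(n)
    if f: cv2.imwrite('pics/'+f,c['img'])
    return c
def w(c,u,v,r=1):
    d=c['range_z'];p=d[max(0,v-r):v+r+1,max(0,u-r):u+r+1];p=p[p>0]
    if not len(p): return None
    z=np.median(p);K=c['camera_matrix'];R=cv2.Rodrigues(np.array(c['rvec'],float))[0]
    pc=np.array([(u-K[0,2])/K[0,0]*z,(v-K[1,2])/K[1,1]*z,z])
    return R.T@(pc-np.array(c['tvec']).ravel())
def proj(c,P):
    return cv2.projectPoints(np.array([P],float),np.array(c['rvec'],float),np.array(c['tvec'],float),c['camera_matrix'],None)[0].ravel()
E
python3 - <<'E'
from h import *
a=grab('scene');b=grab('top')
import pickle;pickle.dump((a,b),open('ab.pkl','wb'))
cv2.imwrite('pics/s.png',a['img']);cv2.imwrite('pics/t.png',b['img'])
s=status.sense();print(s)
E
```

```text
pics
{'time_s': 0.1, 'joint_pos': array([ 1.16209059,  0.46939323, -0.04858441,  1.53362178,  0.02410896,
        1.141032  , -0.08231107]), 'qd': array([-2.45850830e-04, -1.03792498e-04, -1.52499083e-03, -2.94229950e-03,
        3.02162392e-04,  7.00542616e-04, -1.02601557e-05]), 'joint_efforts': array([ 7.94426578e-04, -5.09170640e+01, -8.09573662e-02, -2.36827934e+01,
       -6.13992359e-02,  3.44595441e-02,  3.97038502e-05]), 'position': array([ 0.25002034, -0.62632244,  0.19796251]), 'ee_rot': array([[ 9.28731700e-01,  3.70751723e-01, -7.67407032e-04],
       [ 3.70752508e-01, -9.28730141e-01,  1.70355413e-03],
       [-8.11184122e-05, -1.86666280e-03, -9.99998254e-01]]), 'force': array([ 0.69576753, -0.4299996 , -0.10657691]), 'moment': array([0.01528298, 0.06723471, 0.03783002]), 'opening': 0.08690090457270985}
```

View pics/s.png

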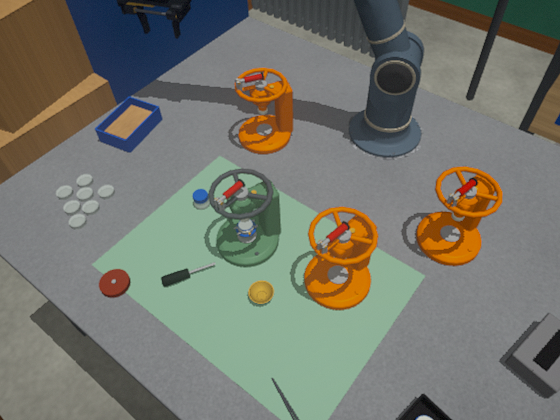

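View pics/t.png

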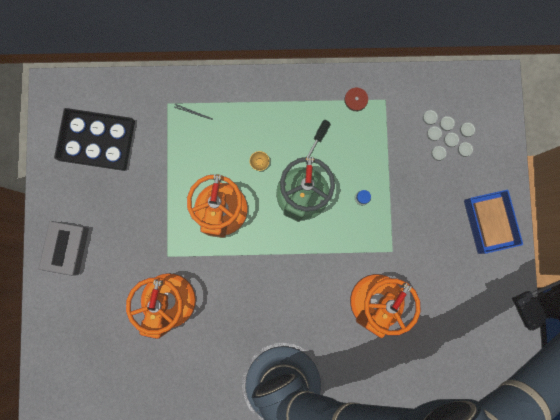

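The scene image shows the green press with the dark wheel at about (241,193). In the top image the wheel is at (308,188), with the red handle from (309,160) to (308,186). Three orange look-alikes stand around it. I'll enlarge the wheel.

Run:
```python
import pickle;from h import *
a,b=pickle.load(open('ab.pkl','rb'))
A=cv2.resize(a['img'][150:280,170:300],(400,400),interpolation=cv2.INTER_CUBIC)
B=cv2.resize(b['img'][140:230,265:355],(400,400),interpolation=cv2.INTER_CUBIC)
cv2.imwrite('pics/c.png',np.hstack([A,B]))
# world points around wheel from top depth
for n,c in (('top',b),('scene',a)):
    H,W=c['range_z'].shape
    P=[];
    us,vs=(range(270,350),range(145,230)) if n=='top' else (range(195,290),range(160,240))
    for v in vs:
        for u in us:
            p=w(c,u,v,0)
            if p is not None: P.append(np.r_[p,u,v,c['img'][v,u]])
    P=np.array(P)
    k=(P[:,2]>.17)&(P[:,2]<.24)
    red=(P[:,7]>120)&(P[:,5]<60)&(P[:,6]<60)
    print(n,k.sum(),P[k,:3].min(0),P[k,:3].max(0)); 
    q=P[k&~red]
    # circle fit for rim: dark pixels
    m=q[(q[:,5:8].max(1)<100)&(abs(q[:,2]-.195)<.012)]
    print(len(m))
    c0=np.median(m[:,:2],0)
    for _ in range(15):
        r=np.hypot(*(m[:,:2]-c0).T);s=m[(r>.055)&(r<.08)]
        X=np.c_[2*s[:,:2],np.ones(len(s))];sol=np.linalg.lstsq(X,(s[:,:2]**2).sum(1),rcond=None)[0];c0=sol[:2]
    print('centre',c0,np.sqrt(sol[2]+c0@c0),np.median(s[:,2]))
    r=P[red&k]; print('red',len(r)); 
    d=r[:,:2]-r[:,:2].mean(0);U=np.linalg.svd(d)[2][0];t=d@U
    print(r[:,:3].mean(0),U,np.polyfit(t,r[:,2],1),t.min(),t.max())
```

```text
top 1401 [ 0.46681063 -0.14180002  0.17001129] [ 0.61749138 -0.00118816  0.22921533]
758
centre [ 0.54593639 -0.07123113] 0.0648424565817322 0.1927614292860484
red 77
[ 0.56591112 -0.07314719  0.22258975] [-0.99477805  0.10206193] [0.05414311 0.22258975] -0.021099333089699062 0.02126622031201752
scene 1883 [ 0.47367377 -0.13967939  0.17000379] [0.61777692 0.00224364 0.22957088]
994
centre [ 0.54862379 -0.06852153] 0.06505328826845258 0.19364332555646482
red 124
[ 0.5666387  -0.07004567  0.22313989] [ 0.99650909 -0.08348432] [-0.02892598  0.22313989] -0.02379730497661033 0.02420367846685122
```

View pics/c.png

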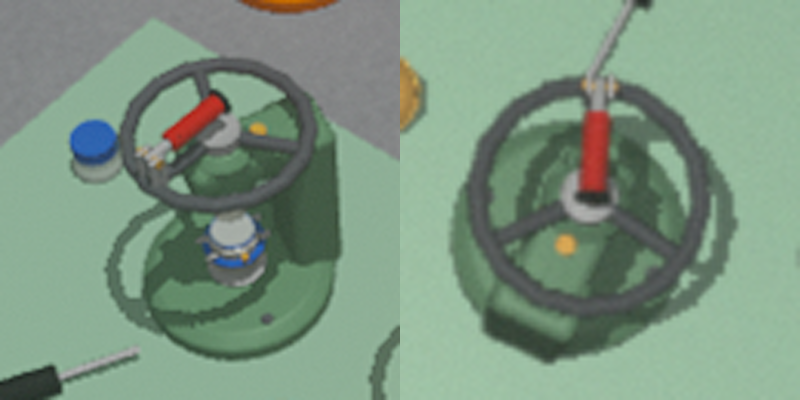

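Handwheel hub is at about (0.547, -0.070). The handle hinge is on the far (+x) side, with the grip lying inward in the -x direction. Next I raise the arm and travel above the wheel.

Request:
{"op": "arm_command", "data": {
  "rows": [0, 0, 1, 0, 0, 0, 1, 0, 0, 0, 1, 0, 0, 0, 1, 0, 0, 0, 1, 0],
  "fingers": 0.6
}}

```text
time_s: 0.52
position: [0.2467, -0.6191, 0.3401]
ee_rot: [[0.929, 0.371, -0.012], [0.371, -0.928, 0.026], [-0.002, -0.029, -1.0]]
force: [0.8, -0.7, -0.1]
opening: 0.0613
```

Request:
{"op": "arm_command", "data": {
  "rows": [0.55, 1, 0.4, 0, 0.55, 1, 0.4, 0, 0.55, 1, 0, 0, 0.55, 1, 0, 0, 0.55, 1, 0, 0]
}}

```text
time_s: 0.93
position: [0.3244, -0.4734, 0.3705]
ee_rot: [[0.935, 0.354, -0.011], [0.354, -0.935, 0.013], [-0.006, -0.016, -1.0]]
force: [0.5, -0.4, 0.2]
opening: 0.0524
```

Request:
{"op": "arm_command", "data": {
  "rows": [0.55, 1, 0, -0.5, 0.55, 1, 0, -0.5, 0.55, 1, 0, -0.5, 0.55, 1, 0, -0.5, 0.55, 1, 0, -0.5]
}}

```text
time_s: 1.35
position: [0.4084, -0.3145, 0.3691]
ee_rot: [[0.996, 0.087, -0.009], [0.087, -0.996, 0.017], [-0.008, -0.017, -1.0]]
force: [0.6, 0.3, -0.8]
opening: 0.0521
```

Request:
{"op": "arm_command", "data": {
  "rows": [0.55, 1, 0, -0.5, 0.55, 1, 0, -0.5, 0.55, 1, 0, -0.5, 0.55, 1, 0, -0.5, 0, 0, 0, 0]
}}

```text
time_s: 1.77
position: [0.4781, -0.1793, 0.3678]
ee_rot: [[0.992, -0.123, -0.006], [-0.122, -0.992, 0.023], [-0.009, -0.022, -1.0]]
force: [0.4, 0.5, 0.5]
opening: 0.0521
```

Request:
{"op": "arm_command", "data": {
  "rows": [0.7, 0.9, 0, 0.2, 0.7, 0.9, 0, 0, 0.7, 0.9, 0, 0, 0.6, 0.7, 0, 0, 0, 0, 0, 0]
}}

```text
time_s: 2.18
position: [0.5593, -0.0727, 0.366]
ee_rot: [[0.995, -0.1, -0.011], [-0.099, -0.995, 0.022], [-0.013, -0.021, -1.0]]
force: [0.1, 0.7, 0.2]
opening: 0.0523
```

Run:
```python
from h import *
import pickle
c=grab('wrist','w1.png');pickle.dump(c,open('w1.pkl','wb'));print(status.sense()['position'],status.sense()['ee_rot'])
```

```text
[ 0.55802679 -0.0751128   0.36593233] [[ 0.99472354 -0.10188415 -0.01202938]
 [-0.10162171 -0.99460736  0.02071778]
 [-0.01407533 -0.01938602 -0.99971299]]
```

View pics/w1.png

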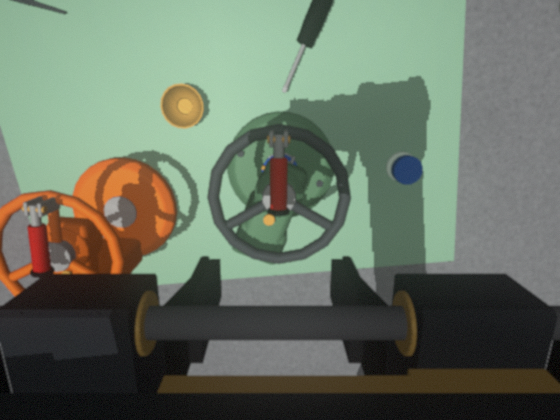

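The wrist view shows the dark wheel centred near (279,194). The handle runs from its lug at (278,140) to the black cap at (280,210).

Run:
```python
from h import *
import pickle
c=pickle.load(open('w1.pkl','rb'))
for n,u,v in [('rimL',214,193),('rimR',343,193),('rimT',300,131),('rimB',279,254),('lug',278,140),('lug2',278,150),('red0',279,162),('red1',279,185),('red2',280,202),('cap',280,210),('hubsilver',266,198),('spoke',240,215)]:
    print(n,w(c,u,v,1))
P=np.array([np.r_[w(c,u,v,0),c['img'][v,u]] for v in range(110,270) for u in range(200,360) if c['range_z'][v,u]>0])
k=(P[:,2]>.17)&(P[:,2]<.24);red=(P[:,5]>110)&(P[:,3]<70)&(P[:,4]<70)
r=P[k&red];d=r[:,:2]-r[:,:2].mean(0);U=np.linalg.svd(d,full_matrices=False)[2][0];t=d@U
print(len(r),r[:,:3].mean(0),U,np.polyfit(t,r[:,2],1),t.min(),t.max())
m=P[k&(P[:,3:].max(1)<95)&(abs(P[:,2]-.195)<.014)];c0=np.array([.547,-.07])
for _ in range(20):
    R=np.hypot(*(m[:,:2]-c0).T);s=m[(R>.055)&(R<.08)]
    sol=np.linalg.lstsq(np.c_[2*s[:,:2],np.ones(len(s))],(s[:,:2]**2).sum(1),rcond=None)[0];c0=sol[:2]
print(c0,np.sqrt(sol[2]+c0@c0),len(s),s[:,2].max())
```

```text
rimL [ 0.55739473 -0.00731703  0.19385243]
rimR [ 0.54553423 -0.13345358  0.19423717]
rimT [ 0.60865823 -0.09643703  0.19306686]
rimB [ 0.48548127 -0.06470844  0.19083032]
lug [ 0.60500225 -0.07576484  0.21863142]
lug2 [ 0.59635096 -0.07491834  0.21866981]
red0 [ 0.58630256 -0.07487504  0.22247531]
red1 [ 0.56593686 -0.07291019  0.22353879]
red2 [ 0.55043321 -0.07232545  0.22451672]
cap [ 0.54305969 -0.07161987  0.2249894 ]
hubsilver [ 0.5474435  -0.05785344  0.19361192]
spoke [ 0.53130579 -0.02941984  0.18998489]
16 [ 0.55044476 -0.06582347  0.22239507] [-0.94316609  0.33232173] [-0.08965975  0.22239507] -0.0213119466382597 0.006046134660664759
[ 0.54742209 -0.07049309] 0.06409832838244969 3873 0.20868310883221203
```

Request:
{"op": "arm_command", "data": {
  "rows": [0.2, 0.05, -0.8, 0, 0.1, 0, -0.8, 0, 0.1, 0, -0.8, 0, 0, 0, -0.8, 0, 0, 0, -0.6, 0]
}}

```text
time_s: 2.65
position: [0.5703, -0.08, 0.252]
ee_rot: [[0.994, -0.106, -0.004], [-0.106, -0.994, 0.015], [-0.005, -0.014, -1.0]]
force: [-0.3, 0.2, -1.0]
opening: 0.0525
```

Request:
{"op": "arm_command", "data": {
  "rows": [0, 0, -0.4, 0, 0, 0, 0, 0]
}}

```text
time_s: 2.82
position: [0.5656, -0.0839, 0.2344]
ee_rot: [[0.994, -0.11, -0.014], [-0.11, -0.994, 0.014], [-0.016, -0.012, -1.0]]
force: [-0.8, 0.0, -0.6]
opening: 0.0521
```

Request:
{"op": "arm_command", "data": {
  "rows": [0.1, 0.35, -0.2, 0.2, 0, 0.05, -0.3, 0, 0, 0, 0, 0]
}}

```text
time_s: 3.07
position: [0.5681, -0.0744, 0.2191]
ee_rot: [[0.996, -0.092, -0.014], [-0.092, -0.996, 0.012], [-0.015, -0.01, -1.0]]
force: [0.2, 0.4, -0.0]
opening: 0.0521
```

Request:
{"op": "arm_command", "data": {
  "rows": [0, 0, 0, 0, 0, 0, 0, 0]
}}

```text
time_s: 3.23
position: [0.5687, -0.0741, 0.22]
ee_rot: [[0.996, -0.091, -0.013], [-0.091, -0.996, 0.012], [-0.014, -0.01, -1.0]]
force: [-0.7, 0.2, 0.3]
opening: 0.0524
```

Request:
{"op": "arm_command", "data": {
  "rows": [0, 0, -0.45, 0, 0, 0, 0, 0]
}}

```text
time_s: 3.4
position: [0.5699, -0.0742, 0.2081]
ee_rot: [[0.996, -0.091, -0.009], [-0.091, -0.996, 0.011], [-0.01, -0.01, -1.0]]
force: [-0.8, -0.4, -0.8]
opening: 0.0525
```

Request:
{"op": "arm_command", "data": {
  "rows": [0, 0, 0, 0, 0, 0, 0, 0, 0, 0, 0, 0, 0, 0, 0, 0],
  "fingers": 0,
  "grip_force": 20
}}

```text
time_s: 3.73
position: [0.5715, -0.0742, 0.2111]
ee_rot: [[0.996, -0.091, -0.005], [-0.091, -0.996, 0.01], [-0.006, -0.01, -1.0]]
force: [-0.5, 0.8, 0.4]
opening: 0.0332
```

Request:
{"op": "arm_command", "data": {
  "rows": [-0.05, 0, -0.15, 0, 0, 0, 0, 0, 0, 0, 0, 0, 0, 0, 0, 0, 0, 0, 0, 0]
}}

```text
time_s: 4.15
position: [0.5703, -0.0743, 0.2072]
ee_rot: [[0.996, -0.091, -0.003], [-0.091, -0.996, 0.01], [-0.004, -0.01, -1.0]]
force: [0.5, 0.0, 0.1]
opening: 0.0032
```

Opening 3 mm means the fingers missed the sleeve. I'll look.

Run:
```python
from h import *
c=grab('wrist');s=grab('scene')
S=cv2.resize(s['img'][130:270,160:320],(480,420),interpolation=cv2.INTER_CUBIC)
cv2.imwrite('pics/w2.png',np.hstack([c['img'][:,120:440],S]))
```

```text
(no output)
```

View pics/w2.png

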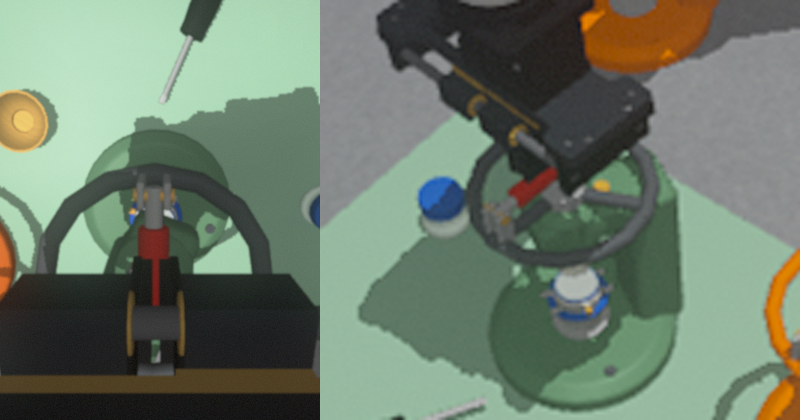

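Run:
```python
from h import *
c=grab('wrist');st=status.sense();print(st['position'],st['opening'],st['force'],st['moment'])
for u,v in [(275,275),(275,290),(275,240),(275,215),(275,250),(261,275),(290,275),(261,290),(262,262),(288,262)]:
    print(u,v,c['img'][v,u],w(c,u,v,0))
P=proj(c,st['position']);print('tcp px',P, proj(c,st['position']+[0,0,-.008]))
```

```text
[ 0.57033733 -0.07438492  0.20718957] 0.0005247296297174648 [-1.42633106  0.07662589  0.10996336] [ 0.04757183 -0.0078499  -0.01970738]
275 275 [ 31  37 105] [ 0.56693891 -0.07325036  0.22370398]
275 290 [ 25  30 102] [ 0.5587489  -0.07250048  0.22382177]
275 240 [ 30  39 117] [ 0.58529174 -0.07493062  0.22342793]
275 215 [104 107 104] [ 0.59661761 -0.07592624  0.21929579]
275 250 [ 34  42 120] [ 0.5799478  -0.07443606  0.22299907]
261 275 [23 26 25] [ 0.58091242 -0.06899209  0.25165972]
290 275 [23 26 24] None
261 290 [27 30 27] [ 0.57938084 -0.06930687  0.2618123 ]
262 262 [30 35 29] [ 0.58037861 -0.06871965  0.23720136]
288 262 [31 34 32] [ 0.57910485 -0.08042217  0.23663156]
tcp px [276.84740589 255.48605602] [276.9285526  249.85977562]
```

Run:
```python
from h import *
print(env.finger_overhang,[x for x in dir(env) if x[0]!='_'])
c=grab('wrist');s=grab('scene')
print('tips',[proj(c,[x,-.074,z]).round() for x,z in ((.58,.199),(.58,.235),(.57,.199),(.56,.199),(.607,.214))])
A=cv2.resize(c['img'][180:380,220:335],(402,700),interpolation=cv2.INTER_CUBIC)[:600]
B=cv2.resize(s['img'][165:240,205:255],(398,600),interpolation=cv2.INTER_CUBIC)
cv2.imwrite('pics/w3.png',np.hstack([A,B]))
```

```text
0.008 ['MotionError', 'finger_overhang', 'hand_in']
tips [array([275., 234.]), array([274., 260.]), array([276., 250.]), array([278., 267.]), array([269., 192.])]
```

View pics/w3.png

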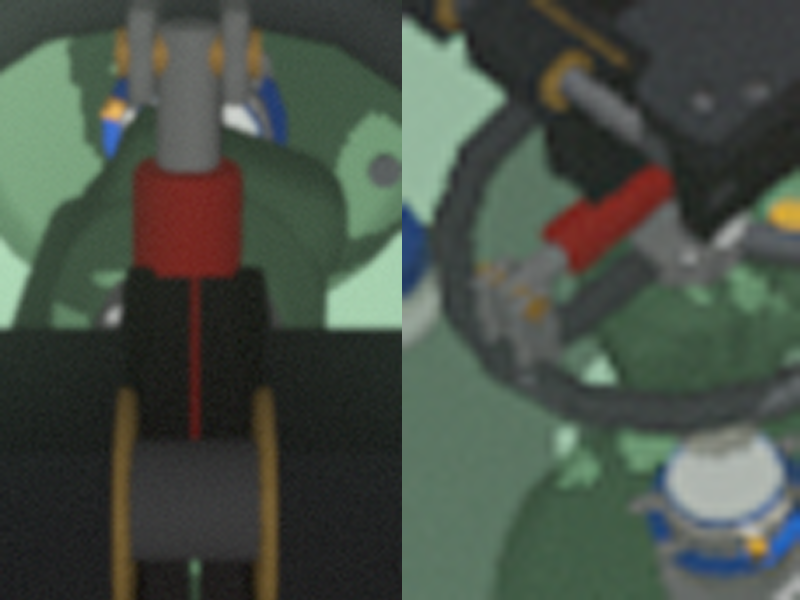

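Run:
```python
from h import *
s=grab('scene');c=grab('wrist')
for v in range(176,194,2):
    print(v,[(u,s['img'][v,u].max(),np.round(w(s,u,v,0),3).tolist()) for u in (225,229,233)])
print()
for v in range(250,274,2):
    print(v,[(c['img'][v,u].max(),None if c['range_z'][v,u]==0 else np.round(w(c,u,v,0),3).tolist()) for u in (258,264,270)])
```

```text
176 [(225, np.uint8(76), [0.606, -0.042, 0.318]), (229, np.uint8(109), [0.603, -0.034, 0.321]), (233, np.uint8(37), [0.57, -0.061, 0.273])]
178 [(225, np.uint8(72), [0.606, -0.044, 0.311]), (229, np.uint8(93), [0.605, -0.033, 0.317]), (233, np.uint8(84), [0.603, -0.024, 0.322])]
180 [(225, np.uint8(45), [0.579, -0.076, 0.258]), (229, np.uint8(54), [0.581, -0.062, 0.269]), (233, np.uint8(105), [0.606, -0.021, 0.32])]
182 [(225, np.uint8(44), [0.579, -0.078, 0.251]), (229, np.uint8(38), [0.579, -0.065, 0.26]), (233, np.uint8(70), [0.607, -0.021, 0.316])]
184 [(225, np.uint8(43), [0.579, -0.079, 0.244]), (229, np.uint8(38), [0.58, -0.065, 0.255]), (233, np.uint8(42), [0.569, -0.066, 0.244])]
186 [(225, np.uint8(46), [0.579, -0.08, 0.237]), (229, np.uint8(41), [0.579, -0.067, 0.246]), (233, np.uint8(43), [0.569, -0.066, 0.237])]
188 [(225, np.uint8(110), [0.451, -0.234, 0.001]), (229, np.uint8(40), [0.581, -0.066, 0.242]), (233, np.uint8(113), [0.565, -0.072, 0.223])]
190 [(225, np.uint8(107), [0.458, -0.227, 0.004]), (229, np.uint8(77), [0.581, -0.067, 0.235]), (233, np.uint8(124), [0.5
[... 954 characters left out ...]
239]), (np.uint8(37), [0.581, -0.07, 0.238]), (np.uint8(32), [0.579, -0.072, 0.234])]
264 [(np.uint8(29), [0.581, -0.067, 0.239]), (np.uint8(33), [0.581, -0.07, 0.24]), (np.uint8(33), [0.579, -0.072, 0.237])]
266 [(np.uint8(34), [0.581, -0.067, 0.242]), (np.uint8(28), [0.581, -0.07, 0.243]), (np.uint8(36), [0.579, -0.072, 0.239])]
268 [(np.uint8(35), [0.581, -0.067, 0.244]), (np.uint8(34), [0.58, -0.07, 0.244]), (np.uint8(33), [0.578, -0.072, 0.24])]
270 [(np.uint8(30), [0.581, -0.067, 0.246]), (np.uint8(34), [0.58, -0.07, 0.245]), (np.uint8(32), [0.58, -0.072, 0.245])]
272 [(np.uint8(30), [0.581, -0.068, 0.249]), (np.uint8(36), [0.579, -0.07, 0.245]), (np.uint8(32), [0.578, -0.072, 0.244])]
```

Both cameras put the fingertips at z ≈ 0.232, while the reported TCP implies 0.199. So the reported z is about 33 mm too low, or the fingers are that much shorter. x and y agree. I'll open, check the tip height again, and then descend by camera heights.

Request:
{"op": "arm_command", "data": {
  "rows": [0, 0, 0.2, 0, 0, 0, 0, 0, 0, 0, 0, 0, 0, 0, 0, 0, 0, 0, 0, 0],
  "fingers": 0.55
}}

```text
time_s: 4.92
position: [0.5706, -0.0743, 0.2142]
ee_rot: [[0.996, -0.091, -0.002], [-0.091, -0.996, 0.01], [-0.003, -0.01, -1.0]]
force: [-0.6, -0.4, 0.1]
opening: 0.0254
```

```bash
cat >> h.py <<'E'
def tips(c,zmin=.17,zmax=.32):
    # finger-coloured dark points near the TCP in the wrist/scene camera
    p=status.sense()['position'];P=[]
    for v in range(0,420,2):
        for u in range(0,560,2):
            if c['range_z'][v,u]>0 and c['img'][v,u].max()<48:
                q=w(c,u,v,0)
                if abs(q[0]-p[0])<.013 and abs(q[1]-p[1])<.05 and zmin<q[2]<zmax: P.append(q)
    return np.array(P)
E
python3 - <<'E'
from h import *
s=status.sense();print(s['position'],s['opening'])
for n in('wrist','scene'):
    P=tips(grab(n));
    for sg in (1,-1):
        Q=P[sg*(P[:,1]-s['position'][1])>0.004]
        if len(Q): Q=Q[np.argsort(Q[:,2])];print(n,sg,len(Q),Q[:6].round(3).tolist())
E
```

```text
[ 0.57058711 -0.07434501  0.21419765] 0.025448267551758632
wrist 1 502 [[0.58, -0.061, 0.238], [0.58, -0.06, 0.24], [0.58, -0.06, 0.241], [0.58, -0.061, 0.241], [0.582, -0.054, 0.242], [0.582, -0.056, 0.243]]
wrist -1 561 [[0.577, -0.092, 0.239], [0.578, -0.089, 0.239], [0.578, -0.09, 0.239], [0.578, -0.091, 0.24], [0.578, -0.095, 0.24], [0.578, -0.094, 0.24]]
scene 1 13 [[0.581, -0.057, 0.242], [0.581, -0.051, 0.246], [0.576, -0.05, 0.248], [0.569, -0.051, 0.248], [0.581, -0.056, 0.249], [0.574, -0.051, 0.252]]
scene -1 13 [[0.578, -0.093, 0.246], [0.576, -0.089, 0.247], [0.574, -0.091, 0.25], [0.579, -0.097, 0.251], [0.578, -0.092, 0.253], [0.579, -0.096, 0.258]]
```

Request:
{"op": "arm_command", "data": {
  "rows": [0, 0, 0, 0, 0, 0, 0, 0, 0, 0, 0, 0, 0, 0, 0, 0]
}}

```text
time_s: 5.35
position: [0.5704, -0.0743, 0.2139]
ee_rot: [[0.996, -0.091, -0.003], [-0.091, -0.996, 0.01], [-0.004, -0.01, -1.0]]
force: [0.0, -0.2, -0.7]
opening: 0.0474
```

Request:
{"op": "arm_command", "data": {
  "rows": [-0.05, 0.02, -0.4, 0, 0, 0, -0.4, 0, 0, 0, -0.3, 0, 0, 0, -0.1, 0, 0, 0, 0, 0]
}}

```text
time_s: 5.77
position: [0.5691, -0.0738, 0.1757]
ee_rot: [[0.996, -0.091, -0.002], [-0.091, -0.996, 0.01], [-0.003, -0.01, -1.0]]
force: [0.1, 0.6, 0.1]
opening: 0.0479
```

Request:
{"op": "arm_command", "data": {
  "rows": [0, 0, 0, 0, 0, 0, 0, 0]
}}

```text
time_s: 5.93
position: [0.569, -0.0738, 0.1754]
ee_rot: [[0.996, -0.091, -0.003], [-0.091, -0.996, 0.01], [-0.004, -0.01, -1.0]]
force: [0.4, -0.7, -0.2]
opening: 0.0477
```

Request:
{"op": "arm_command", "data": {
  "rows": [0, 0, 0, 0, 0, 0, 0, 0, 0, 0, 0, 0, 0, 0, 0, 0, 0, 0, 0, 0],
  "fingers": 0,
  "grip_force": 20
}}

```text
time_s: 6.35
position: [0.5703, -0.0739, 0.177]
ee_rot: [[0.996, -0.091, 0.0], [-0.091, -0.996, 0.01], [-0.001, -0.01, -1.0]]
force: [0.7, -0.4, -0.3]
opening: 0.0224
```

Request:
{"op": "arm_command", "data": {
  "rows": [0, 0, 0, 0, 0, 0, 0, 0, 0, 0, 0, 0]
}}

```text
time_s: 6.6
position: [0.5703, -0.0729, 0.1772]
ee_rot: [[0.996, -0.091, 0.001], [-0.091, -0.996, 0.011], [-0.0, -0.011, -1.0]]
force: [-0.8, -0.2, 0.3]
opening: 0.0152
```

Request:
{"op": "arm_command", "data": {
  "rows": [0.04, 0, 0.22, 0, 0.06, 0, 0.21, 0, 0.1, 0, 0.17, 0, 0.1, -0.01, 0.16, 0]
}}

```text
time_s: 6.93
position: [0.5747, -0.0734, 0.1963]
ee_rot: [[0.996, -0.092, -0.013], [-0.092, -0.996, 0.012], [-0.014, -0.011, -1.0]]
force: [-0.6, 0.3, -8.7]
opening: 0.015
```

Request:
{"op": "arm_command", "data": {
  "rows": [0.15, -0.02, 0.13, 0, 0.15, -0.02, 0.12, 0, 0, 0, 0, 0]
}}

```text
time_s: 7.18
position: [0.5796, -0.074, 0.203]
ee_rot: [[0.995, -0.092, -0.026], [-0.091, -0.996, 0.013], [-0.027, -0.011, -1.0]]
force: [0.5, 0.7, -3.3]
opening: 0.0157
```

Request:
{"op": "arm_command", "data": {
  "rows": [0.2, -0.02, 0.15, 0, 0.25, -0.02, 0.15, 0, 0.25, -0.02, 0.08, 0, 0.2, 0, 0.04, 0, 0, 0, 0, 0]
}}

```text
time_s: 7.6
position: [0.6001, -0.076, 0.2159]
ee_rot: [[0.995, -0.091, -0.046], [-0.091, -0.996, 0.012], [-0.047, -0.008, -0.999]]
force: [0.3, 1.3, -7.3]
opening: 0.0149
```

Request:
{"op": "arm_command", "data": {
  "rows": [0.1, 0, 0, 0, 0, 0, 0, 0]
}}

```text
time_s: 7.77
position: [0.6026, -0.0762, 0.2165]
ee_rot: [[0.995, -0.091, -0.048], [-0.091, -0.996, 0.012], [-0.049, -0.007, -0.999]]
force: [-1.0, 0.3, -5.5]
opening: 0.0156
```

Request:
{"op": "arm_command", "data": {
  "rows": [0.2, 0, -0.05, 0, 0, 0, 0, 0, 0.1, 0, 0, 0, 0, 0, 0, 0]
}}

```text
time_s: 8.1
position: [0.6099, -0.0769, 0.217]
ee_rot: [[0.994, -0.092, -0.051], [-0.091, -0.996, 0.01], [-0.052, -0.005, -0.999]]
force: [-1.7, 1.0, -4.2]
opening: 0.0145
```

Run:
```python
from h import *
c=grab('wrist');s=grab('scene')
st=status.sense();print(st['position'],st['force'],st['moment'],st['joint_pos'])
S=cv2.resize(s['img'][130:270,160:320],(480,420),interpolation=cv2.INTER_CUBIC)
cv2.imwrite('pics/w4.png',np.hstack([c['img'][:,120:440],S]))
P=[]
for v in range(140,240):
    for u in range(190,290):
        b,g,r=s['img'][v,u].astype(int)
        if r>90 and g<60 and b<60 and s['range_z'][v,u]>0: P.append(w(s,u,v,0))
P=np.array(P);print(len(P));print(P[np.argsort(P[:,2])].round(3)[::max(1,len(P)//12)])
```

```text
[ 0.60992376 -0.07694652  0.21694579] [-3.2780155   0.38566281 -3.86585532] [ 0.12811471  0.55036857 -0.0669038 ] [ 0.34249269  0.4138424  -0.38657917  1.60390327  0.15111966  1.20646545
 -1.73827235]
0Traceback (most recent call last):
  File "<stdin>", line 11, in <module>
IndexError: too many indices for array: array is 1-dimensional, but 2 were indexed
```

View pics/w4.png

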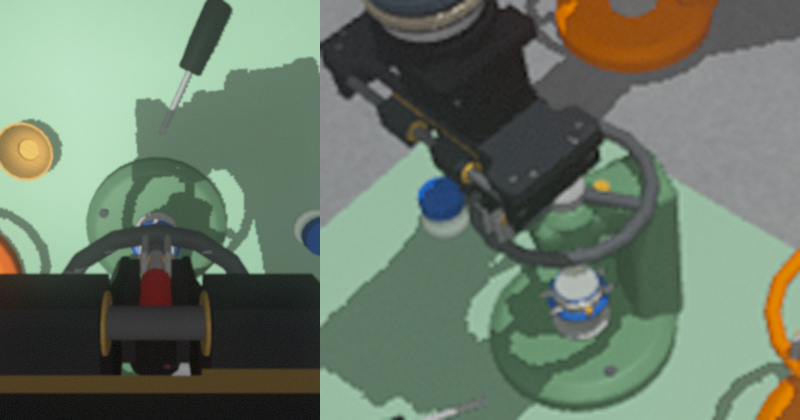

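The handle is upright: the tool x is past the hinge, with about -3 N of push-back from the stop. The wrist view shows the red grip standing between the fingers. Now a waypoint table for the crank circle.

Run:
```python
import numpy as np
p=None
for k in range(0,26):
    f=np.radians(-6-15*k);q=np.array([.547,-.0705])+.0605*np.array([np.cos(f),np.sin(f)])
    print(-6-15*k,q.round(4),None if p is None else ((q-p)/.03).round(2));p=q
```

```text
-6 [ 0.6072 -0.0768] None
-21 [ 0.6035 -0.0922] [-0.12 -0.51]
-36 [ 0.5959 -0.1061] [-0.25 -0.46]
-51 [ 0.5851 -0.1175] [-0.36 -0.38]
-66 [ 0.5716 -0.1258] [-0.45 -0.28]
-81 [ 0.5565 -0.1303] [-0.5  -0.15]
-96 [ 0.5407 -0.1307] [-0.53 -0.01]
-111 [ 0.5253 -0.127 ] [-0.51  0.12]
-126 [ 0.5114 -0.1194] [-0.46  0.25]
-141 [ 0.5    -0.1086] [-0.38  0.36]
-156 [ 0.4917 -0.0951] [-0.28  0.45]
-171 [ 0.4872 -0.08  ] [-0.15  0.5 ]
-186 [ 0.4868 -0.0642] [-0.01  0.53]
-201 [ 0.4905 -0.0488] [0.12 0.51]
-216 [ 0.4981 -0.0349] [0.25 0.46]
-231 [ 0.5089 -0.0235] [0.36 0.38]
-246 [ 0.5224 -0.0152] [0.45 0.28]
-261 [ 0.5375 -0.0107] [0.5  0.15]
-276 [ 0.5533 -0.0103] [0.53 0.01]
-291 [ 0.5687 -0.014 ] [ 0.51 -0.12]
-306 [ 0.5826 -0.0216] [ 0.46 -0.25]
-321 [ 0.594  -0.0324] [ 0.38 -0.36]
-336 [ 0.6023 -0.0459] [ 0.28 -0.45]
-351 [ 0.6068 -0.061 ] [ 0.15 -0.5 ]
-366 [ 0.6072 -0.0768] [ 0.01 -0.53]
-381 [ 0.6035 -0.0922] [-0.12 -0.51]
```

Request:
{"op": "arm_command", "data": {
  "rows": [-0.12, -0.3, -0.05, 0, -0.15, -0.5, -0.05, 0, -0.25, -0.46, 0, 0, 0, 0, 0, 0],
  "fingers": 0,
  "grip_force": 40
}}

```text
time_s: 8.53
position: [0.6043, -0.0959, 0.2171]
ee_rot: [[0.997, -0.077, -0.026], [-0.076, -0.996, 0.034], [-0.028, -0.032, -0.999]]
force: [-5.8, -7.2, -4.1]
opening: 0.0141
```

Request:
{"op": "arm_command", "data": {
  "rows": [-0.4, -0.5, 0, 0, -0.45, -0.5, 0, 0, -0.45, -0.4, 0, 0]
}}

```text
time_s: 8.78
position: [0.5849, -0.1244, 0.218]
ee_rot: [[0.998, -0.062, 0.018], [-0.063, -0.997, 0.049], [0.015, -0.05, -0.999]]
force: [14.9, 1.6, -19.2]
opening: 0.0107
```

Run:
```python
from h import *
c=grab('wrist');s=grab('scene')
st=status.sense();print(st['position'],st['force'],st['moment'],st['opening'])
S=cv2.resize(s['img'][130:270,160:320],(480,420),interpolation=cv2.INTER_CUBIC)
cv2.imwrite('pics/w5.png',np.hstack([c['img'][:,120:440],S]))
```

```text
[ 0.57786588 -0.12773006  0.21739349] [-1.36230125  0.05357344 -0.62486971] [-0.04932683  0.05449785 -0.00974542] 0.00448912256621334
```

View pics/w5.png

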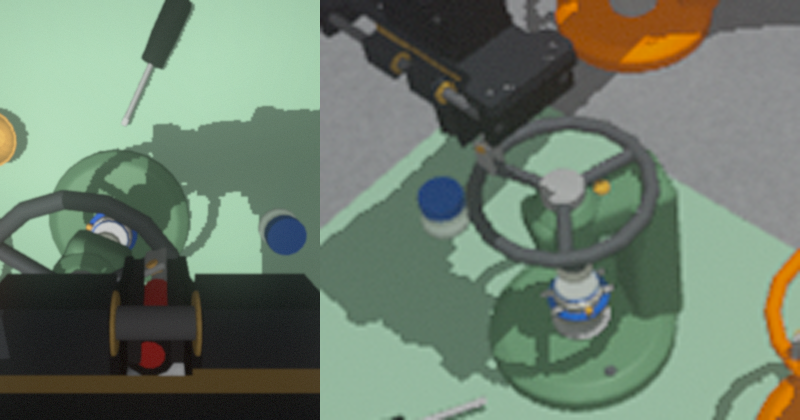

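The sleeve slipped out sideways because I pulled along the pads. The jaw axis must stay tangential, so I'll turn the tool with the wheel. First I measure the handle, wheel and ram now.

```bash
cat >> h.py <<'E'
def cloud(c,us,vs):
    return np.array([np.r_[w(c,u,v,0),c['img'][v,u],u,v] for v in vs for u in us if c['range_z'][v,u]>0])
def redpts(c):
    P=cloud(c,range(0,560,2) if 0 else range(150,420),range(130,330))
    k=(P[:,5]>85)&(P[:,3]<60)&(P[:,4]<60)&(np.hypot(P[:,0]-.547,P[:,1]+.0705)<.095)&(P[:,2]>.19)&(P[:,2]<.3)
    return P[k]
E
python3 - <<'E'
from h import *
st=status.sense();print(st['position'],st['joint_pos'][6],st['opening'])
for n in('wrist','scene','top'):
    c=grab(n);r=redpts(c);print(n,len(r))
    if len(r):
        r=r[np.argsort(r[:,2])];print(r[[0,len(r)//4,len(r)//2,-1],:3].round(3).tolist())
    if n=='scene':
        for v in range(200,250,2):
            u0=245
            print(v,[(c['img'][v,u].tolist(),w(c,u,v,0).round(3).tolist()) for u in (244,247)])
E
```

```text
[ 0.57786588 -0.12773006  0.21739349] -1.5753658338414522 0.00448912256621334
wrist 0
scene 0
200 [([105, 133, 103], [0.552, -0.057, 0.18]), ([107, 142, 101], [0.55, -0.049, 0.184])]
202 [([114, 147, 106], [0.555, -0.055, 0.177]), ([108, 142, 102], [0.55, -0.05, 0.176])]
204 [([112, 147, 107], [0.56, -0.05, 0.179]), ([102, 133, 96], [0.554, -0.047, 0.176])]
206 [([89, 117, 83], [0.561, -0.05, 0.173]), ([71, 92, 67], [0.555, -0.048, 0.169])]
208 [([70, 95, 68], [0.562, -0.05, 0.167]), ([74, 96, 71], [0.556, -0.047, 0.163])]
210 [([71, 92, 66], [0.561, -0.052, 0.157]), ([75, 95, 70], [0.558, -0.046, 0.159])]
212 [([68, 88, 64], [0.563, -0.05, 0.154]), ([77, 92, 72], [0.558, -0.047, 0.151])]
214 [([100, 100, 92], [0.588, -0.024, 0.193]), ([103, 102, 96], [0.586, -0.017, 0.196])]
216 [([101, 99, 92], [0.592, -0.021, 0.192]), ([95, 96, 90], [0.589, -0.015, 0.195])]
218 [([65, 68, 61], [0.594, -0.019, 0.189]), ([58, 63, 55], [0.591, -0.014, 0.19])]
220 [([69, 72, 65], [0.556, -0.063, 0.105]), ([106, 114, 110], [0.549, -0.059, 0.101])]
222 [([131, 143, 139], [0.557, -0.062, 0.099]), ([118, 
[... 494 characters left out ...]
147, 98, 69], [0.564, -0.06, 0.061]), ([158, 101, 64], [0.56, -0.054, 0.061])]
236 [([159, 96, 55], [0.566, -0.059, 0.055]), ([152, 94, 60], [0.562, -0.053, 0.056])]
238 [([94, 99, 95], [0.56, -0.067, 0.033]), ([94, 100, 94], [0.557, -0.06, 0.036])]
240 [([104, 108, 102], [0.564, -0.064, 0.032]), ([104, 106, 101], [0.557, -0.061, 0.027])]
242 [([103, 109, 102], [0.568, -0.061, 0.031]), ([158, 160, 158], [0.563, -0.056, 0.029])]
244 [([112, 148, 106], [0.569, -0.061, 0.022]), ([113, 149, 105], [0.565, -0.054, 0.024])]
246 [([113, 148, 106], [0.575, -0.055, 0.027]), ([92, 121, 87], [0.57, -0.05, 0.026])]
248 [([69, 91, 65], [0.578, -0.052, 0.024]), ([71, 93, 67], [0.575, -0.046, 0.026])]
top 0
```

Run:
```python
from h import *
c=grab('wrist')
for u,v in [(275,290),(270,350),(270,355),(273,355),(275,265),(275,255)]:
    print(u,v,c['img'][v,u],c['range_z'][v,u],None if c['range_z'][v,u]==0 else w(c,u,v,0).round(3))
for n,c in(('wrist',c),('top',grab('top')),('scene',grab('scene'))):
    i=c['img'].astype(int);m=(i[...,2]>70)&(i[...,2]>2*i[...,1])&(i[...,2]>2*i[...,0])
    P=np.array([np.r_[w(c,u,v,0),u,v] for v,u in zip(*np.where(m)) if c['range_z'][v,u]>0])
    k=np.hypot(P[:,0]-.547,P[:,1]+.0705)<.11;P=P[k&(P[:,2]>.15)]
    print(n,len(P)); 
    if len(P):P=P[np.argsort(P[:,2])];print(P[::max(1,len(P)//8)].round(3).tolist())
```

```text
275 290 [143 170 137] 0.44836342 [ 0.445 -0.105  0.001]
270 350 [22 24 23] 0.13136226 [ 0.574 -0.126  0.293]
270 355 [29 27 30] 0.1328126 [ 0.572 -0.126  0.292]
273 355 [26 28 28] 0.13287418 [ 0.571 -0.127  0.292]
275 265 [62 63 60] 0.23039377 [ 0.562 -0.122  0.193]
275 255 [116 151 111] 0.40935802 [ 0.5   -0.11   0.025]
wrist 252
[[0.562, -0.126, 0.271, 275.0, 342.0], [0.559, -0.131, 0.282, 286.0, 365.0], [0.556, -0.126, 0.282, 275.0, 373.0], [0.557, -0.13, 0.282, 286.0, 371.0], [0.559, -0.129, 0.282, 283.0, 366.0], [0.555, -0.127, 0.282, 277.0, 375.0], [0.558, -0.127, 0.282, 276.0, 369.0], [0.561, -0.13, 0.283, 284.0, 363.0], [0.56, -0.132, 0.283, 290.0, 366.0]]
top 0
scene 0
```

The handle still stands upright, its top at z=0.282 and (0.557,-0.129), so the wheel is at φ≈-80°. The nose-to-glass gap is about 13 mm. Next: lift off, open, and turn the tool about +115°.

Request:
{"op": "arm_command", "data": {
  "rows": [0.3, 0, 0.2, 0, 0.1, 0, 0.8, 0, 0, 0, 1, 0, 0, 0, 1, 0, 0, 0, 0, 0]
}}

```text
time_s: 9.6
position: [0.5922, -0.1229, 0.3132]
ee_rot: [[0.998, -0.061, 0.005], [-0.061, -0.997, 0.049], [0.002, -0.049, -0.999]]
force: [1.0, -0.7, 0.3]
opening: 0.0004
```

Request:
{"op": "arm_command", "data": {
  "rows": [0, 0, 0.2, 1, 0, 0, 0, 1, 0, 0, 0, 1, 0, 0, 0, 1, 0, 0, 0, 1],
  "fingers": 0.55
}}

```text
time_s: 10.02
position: [0.5958, -0.1208, 0.3253]
ee_rot: [[0.883, 0.469, -0.009], [0.469, -0.882, 0.044], [0.013, -0.043, -0.999]]
force: [0.5, 0.2, 0.2]
opening: 0.0262
```

Request:
{"op": "arm_command", "data": {
  "rows": [0, 0, 0, 1, 0, 0, 0, 1, 0, 0, 0, 1, 0, 0, 0, 1, 0, 0, 0, 1]
}}

```text
time_s: 10.43
position: [0.598, -0.1189, 0.3269]
ee_rot: [[0.505, 0.863, -0.025], [0.863, -0.504, 0.033], [0.016, -0.038, -0.999]]
force: [-0.4, 1.1, -0.3]
opening: 0.0473
```

Request:
{"op": "arm_command", "data": {
  "rows": [0, 0, 0, 1, 0, 0, 0, 1, 0, 0, 0, 1, 0, 0, 0, 1, 0, 0, 0, 1]
}}

```text
time_s: 10.85
position: [0.6001, -0.1171, 0.3282]
ee_rot: [[-0.024, 0.999, -0.034], [1.0, 0.025, 0.016], [0.017, -0.033, -0.999]]
force: [0.3, -0.2, 0.4]
opening: 0.0479
```

Request:
{"op": "arm_command", "data": {
  "rows": [0, 0, 0, 1, 0, 0, 0, 1, 0, 0, 0, 1, 0, 0, 0, 1, 0, 0, 0, 0]
}}

```text
time_s: 11.27
position: [0.6022, -0.1152, 0.3294]
ee_rot: [[-0.452, 0.891, -0.033], [0.892, 0.453, 0.001], [0.015, -0.029, -0.999]]
force: [-0.7, 0.1, -0.3]
opening: 0.0479
```

```bash
cat >> h.py <<'E'
def handle(names=('wrist','scene','top')):
    for n in names:
        c=grab(n);i=c['img'].astype(int);m=(i[...,2]>70)&(i[...,2]>2*i[...,1])&(i[...,2]>2*i[...,0])
        P=np.array([np.r_[w(c,u,v,0)] for v,u in zip(*np.where(m)) if c['range_z'][v,u]>0]).reshape(-1,3)
        P=P[(np.hypot(P[:,0]-.547,P[:,1]+.0705)<.11)&(P[:,2]>.15)]
        if len(P):
            P=P[np.argsort(P[:,2])];T=P[P[:,2]>P[-1,2]-.004].mean(0);d=T-[.547,-.0705,0]
            print(n,len(P),'low',P[0].round(3),'top',T.round(4),'phi',np.degrees(np.arctan2(d[1],d[0])).round(1),'r',np.hypot(d[0],d[1]).round(4))
        else: print(n,0)
def st():
    s=status.sense();R=s['ee_rot'];print('t',round(s['time_s'],2),s['position'].round(4),'yaw',np.degrees(np.arctan2(R[1,0],R[0,0])).round(1),'z',R[:,2].round(3),'F',s['force'].round(1),'j',s['joint_pos'].round(2),'open',round(s['opening'],4))
E
python3 -c "
from h import *
st();handle()"
```

```text
t 11.27 [ 0.6022 -0.1152  0.3294] yaw 116.9 z [-0.033  0.001 -0.999] F [-0.7  0.1 -0.3] j [ 0.67  0.4  -0.78  1.45  0.28  1.44  0.35] open 0.0479
wrist 253 low [ 0.554 -0.122  0.238] top [ 0.5551 -0.1289  0.2821] phi -82.1 r 0.059
scene 103 low [ 0.561 -0.126  0.234] top [ 0.5549 -0.131   0.2835] phi -82.6 r 0.061
top 17 low [ 0.552 -0.123  0.255] top [ 0.5559 -0.1315  0.2833] phi -81.7 r 0.0617
```

Request:
{"op": "arm_command", "data": {
  "rows": [-0.5, -0.2, 0, 0, -0.5, -0.2, 0, 0, -0.5, -0.15, 0, 0, 0, 0, 0, 0, 0, 0, 0, 0]
}}

```text
time_s: 11.83
position: [0.5563, -0.1321, 0.3292]
ee_rot: [[-0.44, 0.898, -0.032], [0.898, 0.44, 0.001], [0.015, -0.028, -1.0]]
force: [0.0, 0.3, -0.3]
opening: 0.0479
```

Request:
{"op": "arm_command", "data": {
  "rows": [0, 0.05, -0.8, 0, 0, 0, -0.8, 0, 0, 0, -0.8, 0, 0, 0, -0.7, 0, 0, 0, 0, 0]
}}

```text
time_s: 12.25
position: [0.561, -0.1292, 0.2358]
ee_rot: [[-0.435, 0.9, -0.022], [0.9, 0.435, 0.0], [0.009, -0.019, -1.0]]
force: [-0.2, 0.5, -0.1]
opening: 0.0479
```

Request:
{"op": "arm_command", "data": {
  "rows": [0, 0, -0.4, -0.5, 0, 0, -0.2, -0.5, 0, 0, 0, 0]
}}

```text
time_s: 12.5
position: [0.5636, -0.1278, 0.2185]
ee_rot: [[-0.334, 0.942, -0.019], [0.942, 0.334, 0.004], [0.01, -0.017, -1.0]]
force: [-0.3, -1.0, -0.1]
opening: 0.0478
```

Request:
{"op": "arm_command", "data": {
  "rows": [-0.3, -0.07, -0.2, -0.3, 0, 0, 0, 0]
}}

```text
time_s: 12.67
position: [0.5567, -0.1291, 0.2143]
ee_rot: [[-0.306, 0.952, -0.017], [0.952, 0.306, 0.005], [0.01, -0.014, -1.0]]
force: [-0.1, -0.1, -1.0]
opening: 0.0475
```

Request:
{"op": "arm_command", "data": {
  "rows": [0, 0, 0, 0, 0, 0, 0, 0, 0, 0, 0, 0, 0, 0, 0, 0, 0, 0, 0, 0],
  "fingers": 0,
  "grip_force": 25
}}

```text
time_s: 13.08
position: [0.5584, -0.1293, 0.2184]
ee_rot: [[-0.31, 0.951, -0.015], [0.951, 0.31, 0.003], [0.007, -0.013, -1.0]]
force: [-8.6, -3.0, 3.0]
opening: 0.0223
```

Request:
{"op": "arm_command", "data": {
  "rows": [0, 0, 0, 0, 0, 0, 0, 0, 0, 0, 0, 0]
}}

```text
time_s: 13.33
position: [0.5562, -0.1301, 0.2185]
ee_rot: [[-0.309, 0.951, -0.02], [0.951, 0.309, 0.002], [0.008, -0.019, -1.0]]
force: [-0.4, -0.4, -0.6]
opening: 0.0189
```

```bash
python3 -c "
from h import *
st();handle()
c=grab('scene')
for v in range(218,234): print(v,[(c['img'][v,u].tolist(),w(c,u,v,0).round(3).tolist()) for u in (245,248)])
import numpy as np
for k in range(0,17):
    f=np.radians(-80-12*k);q=np.array([.547,-.0705])+.06*np.array([np.cos(f),np.sin(f)])
    g=f-np.radians(12);q2=np.array([.547,-.0705])+.06*np.array([np.cos(g),np.sin(g)])
    print(-80-12*k,q.round(4),((q2-q)/.03).round(2))
"
```

```text
t 13.33 [ 0.5562 -0.1301  0.2185] yaw 108.0 z [-0.02   0.002 -1.   ] F [-0.4 -0.4 -0.6] j [ 0.72  0.39 -0.74  1.72  0.28  1.17  0.22] open 0.0189
wrist 1103 low [ 0.555 -0.122  0.232] top [ 0.5538 -0.1224  0.2705] phi -82.5 r 0.0524
scene 20 low [ 0.558 -0.122  0.238] top [ 0.5863 -0.0844  0.3159] phi -19.5 r 0.0416
top 0
218 [([66, 69, 61], [0.594, -0.017, 0.191]), ([72, 77, 71], [0.588, -0.014, 0.187])]
219 [([60, 64, 55], [0.553, -0.062, 0.107]), ([97, 105, 100], [0.546, -0.059, 0.101])]
220 [([76, 79, 75], [0.555, -0.06, 0.107]), ([118, 129, 125], [0.546, -0.06, 0.097])]
221 [([114, 123, 118], [0.554, -0.062, 0.1]), ([119, 130, 126], [0.549, -0.057, 0.099])]
222 [([130, 141, 137], [0.554, -0.062, 0.097]), ([115, 126, 121], [0.548, -0.058, 0.093])]
223 [([119, 132, 125], [0.557, -0.06, 0.097]), ([150, 158, 153], [0.55, -0.057, 0.092])]
224 [([149, 158, 153], [0.556, -0.061, 0.091]), ([177, 184, 176], [0.542, -0.066, 0.073])]
225 [([176, 182, 175], [0.551, -0.067, 0.077]), ([175, 181, 174], [0.545, -0.063, 0.074])]
226 [([174, 180, 173], [0.551, -0.067, 0.073]), ([176, 182, 176], [
[... 562 characters left out ...]
]
233 [([95, 101, 97], [0.562, -0.059, 0.064]), ([94, 128, 151], [0.558, -0.053, 0.063])]
-80 [ 0.5574 -0.1296] [-0.42 -0.03]
-92 [ 0.5449 -0.1305] [-0.41  0.06]
-104 [ 0.5325 -0.1287] [-0.39  0.14]
-116 [ 0.5207 -0.1244] [-0.35  0.22]
-128 [ 0.5101 -0.1178] [-0.3   0.29]
-140 [ 0.501  -0.1091] [-0.23  0.35]
-152 [ 0.494  -0.0987] [-0.16  0.39]
-164 [ 0.4893 -0.087 ] [-0.07  0.41]
-176 [ 0.4871 -0.0747] [0.01 0.42]
-188 [ 0.4876 -0.0621] [0.1  0.41]
-200 [ 0.4906 -0.05  ] [0.18 0.38]
-212 [ 0.4961 -0.0387] [0.26 0.33]
-224 [ 0.5038 -0.0288] [0.32 0.27]
-236 [ 0.5134 -0.0208] [0.37 0.2 ]
-248 [ 0.5245 -0.0149] [0.4  0.12]
-260 [ 0.5366 -0.0114] [0.42 0.03]
-272 [ 0.5491 -0.0105] [ 0.41 -0.06]
```

Request:
{"op": "arm_command", "data": {
  "rows": [0, 0, 0, 0, 0, 0, 0, 0, 0, 0, -0.25, 0, 0, 0, -0.1, 0, 0, 0, 0, 0],
  "fingers": 0.4
}}

```text
time_s: 13.95
position: [0.5579, -0.1298, 0.2075]
ee_rot: [[-0.31, 0.951, -0.017], [0.951, 0.31, 0.002], [0.007, -0.015, -1.0]]
force: [0.3, -0.9, 0.0]
opening: 0.0341
```

Request:
{"op": "arm_command", "data": {
  "rows": [0, 0, -0.05, 0, 0, 0, 0, 0, 0, 0, 0, 0, 0, 0, 0, 0],
  "fingers": 0,
  "grip_force": 25
}}

```text
time_s: 14.28
position: [0.5566, -0.1302, 0.2046]
ee_rot: [[-0.31, 0.951, -0.02], [0.951, 0.31, 0.002], [0.008, -0.019, -1.0]]
force: [-5.0, -1.8, 1.6]
opening: 0.0158
```

Request:
{"op": "arm_command", "data": {
  "rows": [0, 0, 0, 0, 0, 0, 0, 0]
}}

```text
time_s: 14.45
position: [0.5566, -0.1302, 0.2046]
ee_rot: [[-0.309, 0.951, -0.02], [0.951, 0.309, 0.002], [0.008, -0.019, -1.0]]
force: [-1.4, 0.7, -0.9]
opening: 0.0153
```

Request:
{"op": "arm_command", "data": {
  "rows": [-0.35, -0.03, 0, -1, -0.35, 0, 0, -1, -0.34, 0.02, 0, -1, -0.34, 0.05, 0, -1, -0.33, 0.08, 0, -1]
}}

```text
time_s: 14.87
position: [0.5236, -0.126, 0.2047]
ee_rot: [[0.227, 0.973, 0.029], [0.974, -0.228, 0.007], [0.013, 0.026, -1.0]]
force: [8.9, -0.0, -9.7]
opening: 0.0153
```

Request:
{"op": "arm_command", "data": {
  "rows": [-0.32, 0.14, 0, -1, -0.31, 0.17, 0, -1, -0.28, 0.21, 0, -1, -0.26, 0.23, 0, -1, -0.23, 0.26, 0, -1]
}}

```text
time_s: 15.28
position: [0.4945, -0.0989, 0.2047]
ee_rot: [[0.705, 0.707, 0.062], [0.709, -0.705, -0.017], [0.031, 0.056, -0.998]]
force: [11.9, -3.3, -10.4]
opening: 0.0154
```

Request:
{"op": "arm_command", "data": {
  "rows": [-0.1, 0.27, 0, -1, -0.08, 0.28, 0, -1, -0.05, 0.29, 0, -1, -0.02, 0.29, 0, -1, 0.01, 0.3, 0, -1]
}}

```text
time_s: 15.7
position: [0.4882, -0.0688, 0.2046]
ee_rot: [[0.975, 0.22, 0.045], [0.222, -0.973, -0.063], [0.03, 0.072, -0.997]]
force: [-0.6, -8.2, -0.5]
opening: 0.0158
```

```bash
cat >> h.py <<'E'
def ram():
    c=grab('scene');i=c['img'].astype(int)
    st();s=status.sense();d=s['position'][:2]-[.547,-.0705];f=np.arctan2(d[1],d[0]);t=np.array([np.sin(f),-np.cos(f)])
    print('phi',np.degrees(f).round(1),'r',np.hypot(*d).round(4),'Ft',-(s['force'][:2]@t).round(2),'Fr',(s['force'][:2]@d/np.hypot(*d)).round(2))
    for u in (243,245,247): print(u,[(v,i[v,u].max(),w(c,u,v,0)[2].round(3)) for v in range(217,231)])
    return c
E
python3 -c "
from h import *
c=ram()"
```

```text
t 15.75 [ 0.4886 -0.0662  0.2046] yaw 12.7 z [ 0.045 -0.061 -0.997] F [ 1.9 -0.9 -0.9] j [ 0.47  0.18 -0.52  1.96  0.18  0.99 -1.49] open 0.0158
phi 175.7 r 0.0586 Ft 0.72 Fr -1.93
243 [(217, np.int64(87), np.float64(0.195)), (218, np.int64(76), np.float64(0.191)), (219, np.int64(85), np.float64(0.188)), (220, np.int64(95), np.float64(0.1)), (221, np.int64(68), np.float64(0.1)), (222, np.int64(66), np.float64(0.094)), (223, np.int64(62), np.float64(0.091)), (224, np.int64(99), np.float64(0.089)), (225, np.int64(132), np.float64(0.084)), (226, np.int64(129), np.float64(0.084)), (227, np.int64(147), np.float64(0.081)), (228, np.int64(181), np.float64(0.072)), (229, np.int64(168), np.float64(0.077)), (230, np.int64(138), np.float64(0.073))]
245 [(217, np.int64(79), np.float64(0.194)), (218, np.int64(76), np.float64(0.186)), (219, np.int64(93), np.float64(0.106)), (220, np.int64(92), np.float64(0.102)), (221, np.int64(66), np.float64(0.097)), (222, np.int64(64), np.float64(0.095)), (223, np.int64(63), np.float64(0.091)), (224, np.int64(97), np.float64(0.09)), (225, np.int64(132), np.float64(0.087)), (226, np.int64(129), np.float64(0.083)), (227, np.int64(144), np.float64(0.08)), (228, np.int64(174), np.float64(0.073)), (229, np.int64(174), np.float64(0.076)), (230, np.int64(154), np.float64(0.071))]
247 [(217, np.int64(72), np.float64(0.189)), (218, np.int64(73), np.float64(0.191)), (219, np.int64(83), np.float64(0.103)), (220, np.int64(71), np.float64(0.1)), (221, np.int64(64), np.float64(0.099)), (222, np.int64(62), np.float64(0.098)), (223, np.int64(83), np.float64(0.091)), (224, np.int64(136), np.float64(0.088)), (225, np.int64(157), np.float64(0.086)), (226, np.int64(136), np.float64(0.083)), (227, np.int64(163), np.float64(0.08)), (228, np.int64(181), np.float64(0.075)), (229, np.int64(164), np.float64(0.073)), (230, np.int64(180), np.float64(0.07))]
```

Request:
{"op": "arm_command", "data": {
  "rows": [0.01, 0.28, 0, -0.8, 0.03, 0.28, 0, -0.8]
}}

```text
time_s: 15.92
position: [0.49, -0.0567, 0.2046]
ee_rot: [[0.999, 0.038, 0.034], [0.041, -0.996, -0.076], [0.031, 0.077, -0.997]]
force: [1.1, -7.7, -2.6]
opening: 0.0156
```

Request:
{"op": "arm_command", "data": {
  "rows": [0.05, 0.27, 0, -0.8, 0.08, 0.26, 0, -0.8]
}}

```text
time_s: 16.08
position: [0.4934, -0.0473, 0.2045]
ee_rot: [[0.989, -0.144, 0.018], [-0.142, -0.986, -0.087], [0.03, 0.084, -0.996]]
force: [-2.5, -9.7, -1.1]
opening: 0.0158
```

Request:
{"op": "arm_command", "data": {
  "rows": [0.11, 0.25, 0, -0.8, 0.12, 0.24, 0, -0.8]
}}

```text
time_s: 16.25
position: [0.498, -0.0388, 0.2044]
ee_rot: [[0.947, -0.321, -0.004], [-0.32, -0.943, -0.096], [0.027, 0.092, -0.995]]
force: [-4.6, -8.4, 2.3]
opening: 0.0164
```

```bash
python3 -c "
from h import *
c=ram()"
```

```text
t 16.3 [ 0.4992 -0.0372  0.2045] yaw -18.8 z [-0.003 -0.094 -0.996] F [-1.6 -4.4 -1.1] j [ 0.33  0.21 -0.47  1.91  0.22  1.06 -2.14] open 0.0162
phi 145.2 r 0.0582 Ft 4.54 Fr -1.21
243 [(217, np.int64(84), np.float64(0.193)), (218, np.int64(71), np.float64(0.189)), (219, np.int64(87), np.float64(0.106)), (220, np.int64(100), np.float64(0.099)), (221, np.int64(90), np.float64(0.096)), (222, np.int64(66), np.float64(0.098)), (223, np.int64(64), np.float64(0.09)), (224, np.int64(70), np.float64(0.091)), (225, np.int64(110), np.float64(0.086)), (226, np.int64(137), np.float64(0.083)), (227, np.int64(129), np.float64(0.08)), (228, np.int64(156), np.float64(0.073)), (229, np.int64(165), np.float64(0.074)), (230, np.int64(125), np.float64(0.072))]
245 [(217, np.int64(79), np.float64(0.192)), (218, np.int64(76), np.float64(0.19)), (219, np.int64(91), np.float64(0.105)), (220, np.int64(99), np.float64(0.101)), (221, np.int64(81), np.float64(0.1)), (222, np.int64(66), np.float64(0.099)), (223, np.int64(65), np.float64(0.097)), (224, np.int64(77), np.float64(0.09)), (225, np.int64(116), np.float64(0.087)), (226, np.int64(139), np.float64(0.08)), (227, np.int64(128), np.float64(0.079)), (228, np.int64(156), np.float64(0.078)), (229, np.int64(166), np.float64(0.071)), (230, np.int64(132), np.float64(0.071))]
247 [(217, np.int64(76), np.float64(0.191)), (218, np.int64(74), np.float64(0.192)), (219, np.int64(91), np.float64(0.102)), (220, np.int64(82), np.float64(0.098)), (221, np.int64(66), np.float64(0.097)), (222, np.int64(65), np.float64(0.096)), (223, np.int64(64), np.float64(0.092)), (224, np.int64(88), np.float64(0.087)), (225, np.int64(128), np.float64(0.086)), (226, np.int64(132), np.float64(0.085)), (227, np.int64(135), np.float64(0.081)), (228, np.int64(163), np.float64(0.076)), (229, np.int64(156), np.float64(0.075)), (230, np.int64(126), np.float64(0.072))]
```

Request:
{"op": "arm_command", "data": {
  "rows": [0.15, 0.2, 0, -0.5, 0.16, 0.18, 0, -0.5],
  "grip_force": 35
}}

```text
time_s: 16.47
position: [0.5039, -0.0314, 0.2044]
ee_rot: [[0.903, -0.43, -0.024], [-0.43, -0.897, -0.099], [0.021, 0.1, -0.995]]
force: [-8.4, -5.1, 4.0]
opening: 0.0157
```

```bash
cat >> h.py <<'E'
def ft(quiet=0):
    s=status.sense();z=s['ee_rot'][:,2];p=s['position']-.0435*z;d=p[:2]-[.547,-.0705];f=np.arctan2(d[1],d[0]);t=np.array([np.sin(f),-np.cos(f)])
    print('phi',round(np.degrees(f)-360,1),'r',np.hypot(*d).round(4),'Ft',-(s['force'][:2]@t).round(2),'Mz/r', round((s['moment'][2])/.06,2),'t',t.round(2),'j7',s['joint_pos'][6].round(2),'z',z.round(3),s['force'].round(1),'open',s['opening'])
E
python3 -c "
from h import *
ft()"
```

```text
phi -225.9 r 0.0605 Ft 9.57 Mz/r -2.82 t [0.72 0.7 ] j7 -2.27 z [-0.024 -0.099 -0.995] [-8.4 -5.1  4. ] open 0.015657296315189653
```

Request:
{"op": "arm_command", "data": {
  "rows": [0.18, 0.16, 0, -0.3, 0.19, 0.15, 0, -0.3]
}}

```text
time_s: 16.63
position: [0.51, -0.0256, 0.2044]
ee_rot: [[0.869, -0.493, -0.043], [-0.495, -0.863, -0.101], [0.013, 0.109, -0.994]]
force: [-8.8, -5.5, 4.7]
opening: 0.0155
```

```bash
python3 -c "
from h import *
ft()"
```

```text
phi -234.5 r 0.0605 Ft 10.4 Mz/r -2.92 t [0.81 0.58] j7 -2.35 z [-0.043 -0.101 -0.994] [-8.8 -5.5  4.7] open 0.01554548588598277
```

Request:
{"op": "arm_command", "data": {
  "rows": [0.19, 0.11, 0, -0.3, 0.19, 0.1, 0, -0.3]
}}

```text
time_s: 16.8
position: [0.5164, -0.021, 0.2044]
ee_rot: [[0.832, -0.552, -0.062], [-0.556, -0.826, -0.099], [0.004, 0.117, -0.993]]
force: [-9.5, -4.1, 4.6]
opening: 0.0163
```

```bash
python3 -c "
from h import *
ft();c=ram()"
```

```text
phi -242.6 r 0.0606 Ft 10.27 Mz/r -3.84 t [0.89 0.46] j7 -2.43 z [-0.062 -0.099 -0.993] [-9.5 -4.1  4.6] open 0.01627860724620267
t 16.85 [ 0.5179 -0.0201  0.2045] yaw -33.8 z [-0.059 -0.098 -0.993] F [-6.2 -1.1  1.5] j [ 0.26  0.28 -0.44  1.84  0.22  1.14 -2.43] open 0.016
phi 120.0 r 0.0582 Ft 5.91 Fr 2.13Traceback (most recent call last):
  File "<string>", line 3, in <module>
    ft();c=ram()
           ~~~^^
  File "h.py", line 45, in ram
    for u in (243,245,247): print(u,[(v,i[v,u].max(),w(c,u,v,0)[2].round(3)) for v in range(217,231)])
                                                     ~~~~~~~~~~^^^
TypeError: 'NoneType' object is not subscriptable
```

Request:
{"op": "arm_command", "data": {
  "rows": [0.21, 0.08, 0, -0.2, 0.21, 0.07, 0, -0.2]
}}

```text
time_s: 17.02
position: [0.5243, -0.017, 0.2045]
ee_rot: [[0.804, -0.59, -0.077], [-0.595, -0.798, -0.096], [-0.005, 0.123, -0.992]]
force: [-10.7, -3.6, 4.3]
opening: 0.016
```

```bash
python3 -c "
from h import *
ft()
c=grab('scene');i=c['img'].astype(int)
for u in (243,245,247): print(u,i[217:236,u].max(1).tolist())
ft()
print(status.sense()['moment'])
cv2.imwrite('pics/n1.png',np.hstack([cv2.resize(c['img'][205:245,225:265],(400,400),interpolation=cv2.INTER_CUBIC),cv2.resize(c['img'][150:250,190:290],(400,400),interpolation=cv2.INTER_CUBIC)]))
"
```

```text
phi -251.5 r 0.0608 Ft 11.31 Mz/r -2.53 t [0.95 0.32] j7 -2.48 z [-0.077 -0.096 -0.992] [-10.7  -3.6   4.3] open 0.015957532452489192
243 [68, 67, 84, 102, 97, 75, 61, 64, 85, 127, 134, 140, 169, 160, 116, 106, 95, 106, 118]
245 [66, 74, 93, 102, 97, 78, 65, 63, 80, 122, 139, 132, 163, 164, 118, 111, 99, 106, 120]
247 [68, 79, 91, 89, 78, 63, 61, 69, 103, 133, 130, 144, 169, 150, 110, 106, 92, 108, 118]
phi -252.4 r 0.0608 Ft 6.75 Mz/r -2.75 t [0.95 0.3 ] j7 -2.48 z [-0.076 -0.095 -0.993] [-6.4 -2.3  2.3] open 0.01632948899273207
[ 0.90027961  0.41951701 -0.1652457 ]
```

View pics/n1.png

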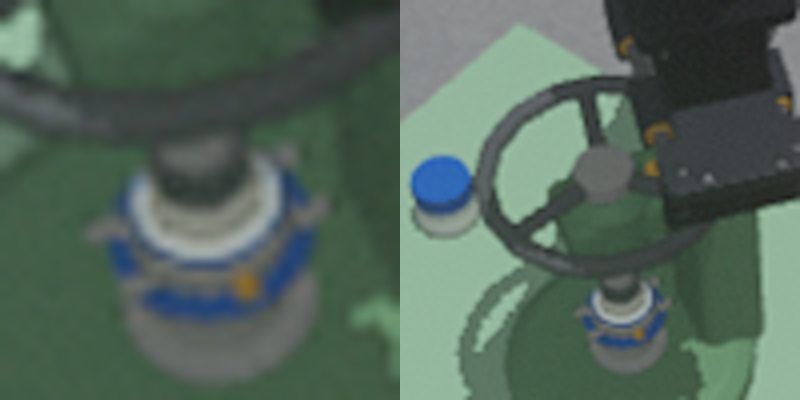

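The ram is down on the glass in its blue gasket; the nose and crystal are at crop (205,210), with no visible gap. The tangential force has started to rise (11.3 N at φ=-251.5°). About 7° more.

Request:
{"op": "arm_command", "data": {
  "rows": [0.19, 0.05, 0, 0, 0.2, 0.04, 0, 0]
}}

```text
time_s: 17.23
position: [0.5302, -0.0151, 0.2044]
ee_rot: [[0.801, -0.592, -0.091], [-0.599, -0.795, -0.096], [-0.016, 0.132, -0.991]]
force: [-11.2, -2.4, 5.1]
opening: 0.0166
```

```bash
python3 -c "
from h import *
ft()
c=grab('scene');ft()
i=c['img'].astype(int)
for u in (243,245,247): print(u,i[217:236,u].max(1).tolist())
"
```

```text
phi -257.9 r 0.0609 Ft 11.45 Mz/r -3.29 t [0.98 0.21] j7 -2.49 z [-0.091 -0.096 -0.991] [-11.2  -2.4   5.1] open 0.016565320119584896
phi -258.7 r 0.061 Ft 8.59 Mz/r -2.28 t [0.98 0.2 ] j7 -2.49 z [-0.091 -0.096 -0.991] [-8.3 -2.4  3.7] open 0.016614676385581933
243 [65, 66, 86, 101, 96, 76, 66, 64, 87, 126, 136, 140, 169, 160, 115, 106, 96, 103, 117]
245 [68, 74, 97, 100, 96, 78, 66, 65, 81, 120, 140, 133, 162, 165, 117, 109, 97, 103, 118]
247 [64, 77, 94, 86, 75, 65, 65, 69, 105, 133, 130, 145, 168, 152, 111, 105, 94, 110, 117]
```

```bash
cat >> h.py <<'E'
def spokes(c):
    P=cloud(c,range(180,360),range(130,270));d=P[:,:2]-[.547,-.0705];r=np.hypot(*d.T);a=np.degrees(np.arctan2(d[:,1],d[:,0]))
    k=(r>.022)&(r<.052)&(abs(P[:,2]-.191)<.009)&(P[:,3:6].max(1)<115)
    z=np.exp(3j*np.radians(a[k]));return k.sum(),np.degrees(np.angle(z.sum()))/3,abs(z.mean())
E
python3 -c "
from h import *
import pickle
a,b=pickle.load(open('ab.pkl','rb'))
print('start',spokes(a),spokes(b))
for n in('scene','top'): print(n,spokes(grab(n)))
ft();st()"
```

```text
start (np.int64(143), np.float64(-5.2443228186744335), np.float64(0.9554389530170061)) (np.int64(99), np.float64(-5.189958828587774), np.float64(0.9594826720016364))
scene (np.int64(133), np.float64(-16.186063196066993), np.float64(0.9533627622217856))
top (np.int64(61), np.float64(-17.555113178667956), np.float64(0.9612606070895647))
phi -258.7 r 0.061 Ft 9.37 Mz/r -2.6 t [0.98 0.2 ] j7 -2.49 z [-0.089 -0.096 -0.991] [-9.  -2.5  2.7] open 0.016505658714271745
t 17.38 [ 0.5312 -0.0148  0.2044] yaw -36.8 z [-0.089 -0.096 -0.991] F [-9.  -2.5  2.7] j [ 0.23  0.31 -0.43  1.79  0.22  1.18 -2.49] open 0.0165
```

Spokes confirm the wheel at about -257°. The force and the nose's travel in the images both point to about 30 N. About 8° more should give about 40 N.

Request:
{"op": "arm_command", "data": {
  "rows": [0.23, 0.03, 0, 0, 0.23, 0.02, 0, 0]
}}

```text
time_s: 17.55
position: [0.5369, -0.0137, 0.2044]
ee_rot: [[0.799, -0.592, -0.106], [-0.601, -0.793, -0.096], [-0.027, 0.14, -0.99]]
force: [-11.4, -2.4, 4.2]
opening: 0.017
```

```bash
python3 -c "
from h import *
ft()
c=grab('scene');ft()
i=c['img'].astype(int)
for u in (243,245,247): print(u,i[217:236,u].max(1).tolist())
print(spokes(c),spokes(grab('top')))
a=proj(c,[.556,-.062,.08]);b=proj(c,[.556,-.062,.09]);print('mm/px',10/(a-b))
"
```

```text
phi -264.9 r 0.0612 Ft 11.55 Mz/r -3.84 t [1.   0.09] j7 -2.49 z [-0.106 -0.096 -0.99 ] [-11.4  -2.4   4.2] open 0.01695744324592015
phi -265.7 r 0.0611 Ft 9.49 Mz/r -2.74 t [1.   0.08] j7 -2.49 z [-0.106 -0.096 -0.99 ] [-9.4 -1.8  3.2] open 0.017031049863602914
243 [68, 70, 86, 102, 97, 77, 63, 63, 85, 127, 136, 140, 169, 161, 115, 107, 94, 105, 116]
245 [65, 68, 84, 102, 96, 76, 66, 64, 77, 121, 140, 133, 163, 164, 117, 110, 97, 103, 120]
247 [66, 72, 89, 88, 75, 62, 64, 68, 103, 133, 130, 145, 169, 153, 113, 103, 94, 111, 118]
(np.int64(109), np.float64(-21.501172504435974), np.float64(0.9483353437329388)) (np.int64(68), np.float64(-24.745143618842977), np.float64(0.9667442919877496))
mm/px [27.02595223  4.01628161]
```

Request:
{"op": "arm_command", "data": {
  "rows": [0.24, 0.01, 0, 0, 0, 0, 0, 0, 0, 0, 0, 0, 0, 0, 0, 0]
}}

```text
time_s: 17.98
position: [0.5405, -0.0134, 0.2043]
ee_rot: [[0.797, -0.594, -0.113], [-0.603, -0.792, -0.093], [-0.035, 0.142, -0.989]]
force: [-2.9, -2.2, -1.1]
opening: 0.0172
```

```bash
python3 -c "
from h import *
ft();print(spokes(grab('scene')),spokes(grab('top')));st()
handle()"
```

```text
phi -268.6 r 0.0612 Ft 2.98 Mz/r 0.47 t [1.   0.03] j7 -2.49 z [-0.113 -0.093 -0.989] [-2.9 -2.2 -1.1] open 0.01723241310436894
(np.int64(73), np.float64(-24.371300689723224), np.float64(0.9618862763047618)) (np.int64(56), np.float64(-28.225614337972072), np.float64(0.9612774884089524))
t 18.08 [ 0.5405 -0.0134  0.2043] yaw -37.1 z [-0.113 -0.093 -0.989] F [-3.7 -2.7 -1.6] j [ 0.23  0.34 -0.42  1.75  0.22  1.22 -2.49] open 0.0173
wrist 1307 low [ 0.551 -0.01   0.232] top [ 0.5441 -0.0054  0.282 ] phi 92.5 r 0.0651
scene 0
top 0
```

Request:
{"op": "arm_command", "data": {
  "rows": [0, 0, 0, 0, 0, 0, 0, 0, 0, 0, 0, 0, 0, 0, 0, 0, 0, 0, 0, 0],
  "fingers": 0.5
}}

```text
time_s: 18.65
position: [0.5391, -0.0139, 0.2037]
ee_rot: [[0.799, -0.59, -0.118], [-0.601, -0.794, -0.097], [-0.036, 0.149, -0.988]]
force: [-0.1, -0.5, 0.9]
opening: 0.0402
```

Request:
{"op": "arm_command", "data": {
  "rows": [0, 0, 0.6, 0, 0, 0, 0.8, 0, 0, 0, 0.8, 0, 0, 0, 0.8, 0, 0, 0, 0, 0]
}}

```text
time_s: 19.07
position: [0.5389, -0.0124, 0.2977]
ee_rot: [[0.801, -0.586, -0.119], [-0.597, -0.796, -0.098], [-0.037, 0.149, -0.988]]
force: [-0.5, 0.7, 0.0]
opening: 0.0431
```

```bash
python3 -c "
from h import *
st();handle();print(spokes(grab('scene')),spokes(grab('top')))"
```

```text
t 19.07 [ 0.5389 -0.0124  0.2977] yaw -36.7 z [-0.119 -0.098 -0.988] F [-0.5  0.7  0. ] j [ 0.23  0.28 -0.43  1.62  0.19  1.41 -2.44] open 0.0431
wrist 0
scene 74 low [ 0.546 -0.004  0.237] top [ 0.5493 -0.0053  0.2731] phi 88.0 r 0.0653
top 0
(np.int64(169), np.float64(-27.744729322500536), np.float64(0.952548455372434)) (np.int64(17), np.float64(-28.665617368512315), np.float64(0.9794621145269484))
```

Request:
{"op": "arm_command", "data": {
  "rows": [0, 0.5, 0, 1, 0, 0.5, 0, 1, 0.05, 0.5, 0, 1, 0, 0.3, 0, 1, 0, 0, 0, 1],
  "fingers": 0
}}

```text
time_s: 19.73
position: [0.5349, 0.0395, 0.2849]
ee_rot: [[0.993, -0.09, -0.07], [-0.1, -0.983, -0.156], [-0.055, 0.162, -0.985]]
force: [-0.5, 0.8, 0.1]
opening: 0.0178
```

Request:
{"op": "arm_command", "data": {
  "rows": [0, 0, 0, 1, 0, 0, 0, 0.2, 0, 0, 0, 0, 0, 0, 0, 0, 0, 0, 0, 0]
}}

```text
time_s: 20.15
position: [0.5322, 0.0402, 0.2803]
ee_rot: [[0.997, 0.042, -0.058], [0.032, -0.986, -0.165], [-0.064, 0.162, -0.985]]
force: [-0.4, -0.4, -0.2]
opening: 0.0006
```

Request:
{"op": "arm_command", "data": {
  "rows": [0.2, 0, -0.5, 0, 0.15, 0, -0.5, 0, 0, 0, -0.5, 0, 0, 0, 0, 0]
}}

```text
time_s: 20.48
position: [0.5444, 0.0384, 0.2342]
ee_rot: [[0.998, 0.033, -0.057], [0.023, -0.986, -0.165], [-0.062, 0.163, -0.985]]
force: [-0.1, -0.7, -0.2]
opening: 0.0002
```

Request:
{"op": "arm_command", "data": {
  "rows": [0, 0, 0, 0, 0, 0, 0, 0]
}}

```text
time_s: 20.65
position: [0.5446, 0.0376, 0.2342]
ee_rot: [[0.998, 0.03, -0.058], [0.02, -0.986, -0.165], [-0.063, 0.163, -0.985]]
force: [1.3, -0.2, 0.4]
opening: 0.0001
```

Request:
{"op": "arm_command", "data": {
  "rows": [0, -0.4, 0, 0, 0, -0.4, 0, 0, 0, -0.4, 0, 0, 0, -0.4, 0, 0, 0, -0.3, -0.1, 0]
}}

```text
time_s: 21.07
position: [0.5465, -0.0219, 0.2351]
ee_rot: [[0.998, 0.031, -0.051], [0.022, -0.986, -0.162], [-0.055, 0.161, -0.985]]
force: [1.1, 1.7, 1.2]
opening: 0.0004
```

```bash
python3 -c "
from h import *
st();handle();print(spokes(grab('scene')))"
```

```text
t 21.07 [ 0.5465 -0.0219  0.2351] yaw 1.3 z [-0.051 -0.162 -0.985] F [1.1 1.7 1.2] j [ 0.29  0.31 -0.52  1.74  0.32  1.24 -1.89] open 0.0004
wrist 552 low [ 0.551 -0.019  0.231] top [ 0.5516 -0.0337  0.2636] phi 82.9 r 0.0371
scene 49 low [ 0.55  -0.025  0.233] top [ 0.5528 -0.0374  0.2689] phi 80.0 r 0.0336
top 0
(np.int64(163), np.float64(-27.928483443591123), np.float64(0.951540474720951))
```

Request:
{"op": "arm_command", "data": {
  "rows": [0, -0.3, -0.1, 0, 0, -0.3, -0.15, 0, 0, -0.3, -0.25, 0, 0, -0.1, -0.3, 0, 0, 0, 0, 0]
}}

```text
time_s: 21.68
position: [0.5461, -0.0511, 0.2081]
ee_rot: [[0.998, 0.036, -0.051], [0.028, -0.986, -0.162], [-0.057, 0.16, -0.986]]
force: [0.0, 0.0, 1.0]
opening: 0.0001
```

```bash
python3 -c "
from h import *
st();handle();print(spokes(grab('scene')))"
```

```text
t 21.68 [ 0.5461 -0.0511  0.2081] yaw 1.6 z [-0.051 -0.162 -0.986] F [0. 0. 1.] j [ 0.32  0.33 -0.51  1.78  0.33  1.18 -1.85] open 0.0001
wrist 968 low [ 0.551 -0.027  0.217] top [ 0.5581 -0.0481  0.2467] phi 63.6 r 0.025
scene 64 low [ 0.551 -0.033  0.221] top [ 0.588  -0.0241  0.305 ] phi 48.5 r 0.0619
top 0
(np.int64(120), np.float64(-26.60831652475463), np.float64(0.9552468740434651))
```

Request:
{"op": "arm_command", "data": {
  "rows": [0, 0, -0.2, 0, 0, 0, -0.15, 0, 0, 0, 0, 0]
}}

```text
time_s: 22.13
position: [0.5484, -0.05, 0.2002]
ee_rot: [[0.998, 0.038, -0.045], [0.03, -0.986, -0.163], [-0.051, 0.162, -0.986]]
force: [-0.1, 0.2, 1.3]
opening: 0.0007
```

Request:
{"op": "arm_command", "data": {
  "rows": [0, 0, -0.1, 0, 0, 0, 0, 0]
}}

```text
time_s: 22.3
position: [0.55, -0.0503, 0.199]
ee_rot: [[0.998, 0.038, -0.041], [0.03, -0.986, -0.165], [-0.047, 0.163, -0.985]]
force: [-0.2, -0.2, 4.0]
opening: 0.0002
```

```bash
python3 -c "
from h import *
st();handle()"
```

```text
t 22.3 [ 0.55   -0.0503  0.199 ] yaw 1.7 z [-0.041 -0.165 -0.985] F [-0.2 -0.2  4. ] j [ 0.32  0.34 -0.51  1.79  0.35  1.15 -1.86] open 0.0002
wrist 596 low [ 0.551 -0.031  0.21 ] top [ 0.5617 -0.0513  0.2404] phi 52.6 r 0.0241
scene 52 low [ 0.551 -0.04   0.212] top [ 0.5902 -0.0262  0.2938] phi 45.7 r 0.0619
top 0
```

Request:
{"op": "arm_command", "data": {
  "rows": [-0.05, 0, -0.15, 0, 0, 0, -0.1, 0]
}}

```text
time_s: 22.62
position: [0.5533, -0.0503, 0.1977]
ee_rot: [[0.999, 0.037, -0.029], [0.031, -0.985, -0.168], [-0.035, 0.167, -0.985]]
force: [-0.4, -0.6, 15.3]
opening: 0.0004
```

Request:
{"op": "arm_command", "data": {
  "rows": [0, 0, -0.1, 0, 0, 0, 0, 0]
}}

```text
time_s: 22.78
position: [0.5573, -0.0498, 0.1991]
ee_rot: [[0.999, 0.036, -0.019], [0.032, -0.985, -0.169], [-0.024, 0.168, -0.986]]
force: [-0.7, -0.5, 0.5]
opening: 0.0004
```

Request:
{"op": "arm_command", "data": {
  "rows": [0, 0, 0.6, 0, 0, 0, 1, 0, 0, 0, 1, 0, 0, 0, 1, 0, 0, 0, 1, 0]
}}

```text
time_s: 23.2
position: [0.5497, -0.0479, 0.3315]
ee_rot: [[0.998, 0.042, -0.04], [0.035, -0.986, -0.164], [-0.047, 0.162, -0.986]]
force: [0.9, 0.1, -0.3]
opening: 0.0004
```

Request:
{"op": "arm_command", "data": {
  "rows": [0, 1, 0, 0, 0, 1, 0, 0, 0, 1, 0, 0, 0, 1, 0, 0, 0, 0, 0, 0]
}}

```text
time_s: 23.62
position: [0.5505, 0.0763, 0.3367]
ee_rot: [[0.999, 0.033, -0.033], [0.027, -0.987, -0.16], [-0.037, 0.159, -0.987]]
force: [-0.2, 0.5, 0.9]
opening: 0.0003
```

```bash
python3 -c "
from h import *
import pickle
st()
S=grab('scene');T=grab('top')
print(spokes(S),spokes(T))
for n,c in (('scene',S),('top',T)):
    i=c['img'].astype(int);m=(i[...,2]>70)&(i[...,2]>2*i[...,1])&(i[...,2]>2*i[...,0])
    P=np.array([w(c,u,v,0) for v,u in zip(*np.where(m)) if c['range_z'][v,u]>0]).reshape(-1,3)
    P=P[(np.hypot(P[:,0]-.547,P[:,1]+.0705)<.08)&(P[:,2]>.15)]
    if len(P)>5:
        d=P[:,:2]-[.5446,-.0105];print(n,len(P),np.polyfit(np.hypot(*d.T),P[:,2]-.222,1),P.mean(0).round(3),P[:,1].min(),P[:,1].max())
i=S['img'].astype(int)
for u in (243,245,247): print(u,i[217:236,u].max(1).tolist())
a,b=pickle.load(open('ab.pkl','rb'))
cv2.imwrite('pics/f.png',np.hstack([cv2.resize(S['img'][140:280,170:310],(400,400),interpolation=cv2.INTER_CUBIC),cv2.resize(T['img'][100:240,240:380],(400,400),interpolation=cv2.INTER_CUBIC)]))
"
```

```text
t 23.62 [0.5505 0.0763 0.3367] yaw 1.6 z [-0.033 -0.16  -0.987] F [-0.2  0.5  0.9] j [ 0.16  0.27 -0.59  1.56  0.28  1.46 -2.  ] open 0.0003
(np.int64(140), np.float64(-27.154017801684784), np.float64(0.9539050368634673)) (np.int64(109), np.float64(-27.506242134926996), np.float64(0.9564684274857373))
scene 129 [-0.02415729 -0.0002541 ] [ 0.548 -0.052  0.221] -0.08358458607535356 -0.02732354924909708
top 95 [ 0.00866377 -0.00210222] [ 0.545 -0.053  0.22 ] -0.07419064039198037 -0.030722716597377103
243 [69, 72, 87, 105, 100, 79, 65, 65, 89, 129, 139, 141, 174, 163, 118, 111, 97, 108, 121]
245 [73, 70, 89, 104, 101, 78, 67, 67, 80, 124, 142, 136, 167, 167, 120, 113, 99, 107, 121]
247 [69, 82, 96, 90, 77, 68, 67, 71, 106, 137, 132, 147, 174, 156, 116, 108, 97, 112, 120]
```

View pics/f.png

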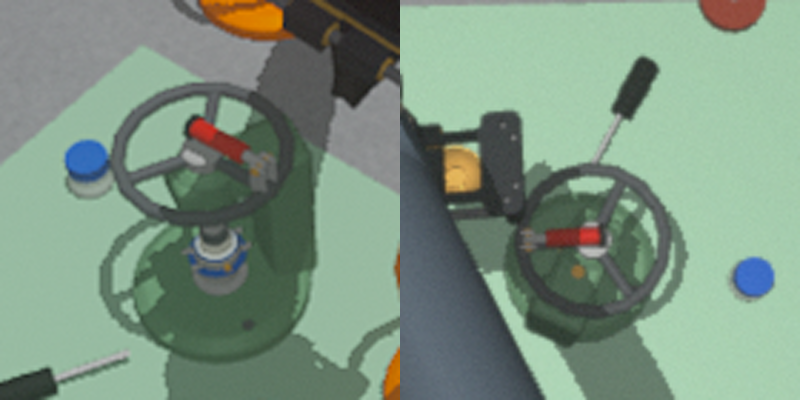

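The handle lies flat, with the red grip across the hub at (235,140) in the left crop and (575,237) in the right. The dish, jar and screwdriver are in place and the gripper is clear. Handing in.

```bash
python3 -c "
from h import *
print(env.hand_in())"
```

```text
the job is handed in; nothing more can be done
None
```

The job is handed in at about 24 s of the 72 s. The handle was swung upright, the wheel cranked clockwise about 262°, and the handle folded flat again. No verdict was reported.

**Last checks:**
- **Handle:** it lies level, within about 0.03 rad of flat by both cameras.
- **Wheel:** it stayed at about -267° through the folding.
- **Crystal:** the nose and glass stopped moving in the images over the last 15° or so of cranking, so the crystal is home.
- **Bystanders:** the dish, jar and screwdriver look unmoved in the last pictures. I did not measure their positions.
- **Gripper:** it is clear of everything.

**What disagreed or went wrong:**
- **Clamp load:** the load is only estimated. Wheel travel less the nose travel seen in the images gives about 40 N. The tangential force at the handle suggested less, about 30 N. Both lie within the 25–55 N window.
- **Fingertip height:** the cameras put the fingertips about 33 mm higher than the reported tool pose. The first grasp closed above the handle because of this, so I worked from camera heights afterwards.
- **Lost grip:** the sleeve slipped out of the jaws once early in the cranking. I re-gripped it and turned the tool with the wheel from then on.
- **Tool tilt:** the tool drifted to about 0.16 rad off vertical during the job. I allowed for it.

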